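# Clear the oil canister and put the mould inserts away in the drawer

### The job

The oil canister on its stand is in the way of the drawer: while the drawer stays closed, lift the canister by its handle and stand it upright on the round drip mat, wholly within the mat. Then pull the drawer open, put every mould insert from the green mat into it, each standing upright on its base on the drawer floor, and push the drawer fully shut. Do not tip the canister over, and leave the hammer, the grease jar and the gauge box where they are.

Things in the scene. Friction and masses are not known exactly. Their poses are not given: they have to be found in the camera images.
- canister: red oil canister, a 68 mm diameter closed can 76 mm high with a dark steel bail handle over its top: a 10 mm thick straight bar, 52 mm long, along the canister's y axis through its own axis, bar centre 112 mm above the origin, open space of 24 mm under the bar. Overall height 117 mm, 0.45 kg. Origin: centre of its underside, z up
- stand: low square steel stand, 110 x 110 mm, 18 mm high, fixed in front of the drawer (below its path); the canister stands on it at the start. Origin: centre of its underside
- drip_mat: round drip mat, black with a yellow rim, 150 mm diameter, 4 mm thick, fixed to the bench left or right of the drawer unit. Origin: centre of its underside
- unit: blue steel drawer unit with one grey-fronted drawer, 260 x 260 mm, 115 mm high, fixed on the bench. Origin: centre of its underside; its x axis points away from its front, whose face is at x = -130 mm
- drawer (a joint): how far the drawer is pulled out, m: 0 fully shut, stop at 0.15 fully open; it slides along the unit's -x axis, light friction of about 2 N. Front panel 260 mm wide, from 30 to 110 mm above the bench, its outer face 12 mm proud of the unit
- drawer_handle (a point): middle of the drawer's steel bar handle (bar along the unit's y, 110 mm long, about 10 mm thick, 35 mm out from the panel, 80 mm above the bench); moves with the drawer, axes as the unit's
- drawer_in (a point): centre of the drawer's inner floor (36 mm above the bench), axes as the unit's; the inside is 235 mm along x (from -120 to +115 mm) by 220 mm along y, side walls 45 mm high; pulled out fully, the part from x = -120 to +30 mm lies in front of the unit. Moves with the drawer
- work_mat: green mat, 290 x 200 mm, 4 mm thick, fixed on the bench on the side away from the drip mat; the mould inserts stand on it. Origin: centre of its underside
- hammer: hammer lying on the bench, bystander. Origin: on its underside
- jar: pale grease jar with a red cap, 60 mm diameter, 90 mm high, bystander. Origin: centre of its underside
- gauge_box: black gauge box 70 x 130 x 28 mm lying on top of the drawer unit, bystander. Origin: centre of its underside
- insert0: mould insert: dark steel base plate 44 x 44 x 12 mm with a square silvery core, 30 x 30 mm, 30 mm high on its middle (sides parallel to the base); overall 42 mm high, 0.35 kg. Origin: centre of its underside, z up. May be absent
- insert1: mould insert: dark steel base plate 44 x 44 x 12 mm with a square silvery core, 30 x 30 mm, 30 mm high on its middle (sides parallel to the base); overall 42 mm high, 0.35 kg. Origin: centre of its underside, z up. May be absent
- insert2: mould insert: dark steel base plate 44 x 44 x 12 mm with a square silvery core, 30 x 30 mm, 30 mm high on its middle (sides parallel to the base); overall 42 mm high, 0.35 kg. Origin: centre of its underside, z up. May be absent
- insert3: mould insert: dark steel base plate 44 x 44 x 12 mm with a round brass core, 32 mm diameter, 30 mm high on its middle (sides parallel to the base); overall 42 mm high, 0.35 kg. Origin: centre of its underside, z up. May be absent
- insert4: mould insert: dark steel base plate 44 x 44 x 12 mm with a round brass core, 32 mm diameter, 30 mm high on its middle (sides parallel to the base); overall 42 mm high, 0.35 kg. Origin: centre of its underside, z up. May be absent
There are look-alikes about, which are no part of the job. Leave any purple look-alike of the insert2 alone.

How it is judged:
By the outcome, as a careful person would: the job done as asked, in the order asked, and still so for the second after the job is handed in, with the robot touching nothing.
Of insert0, insert1, insert2, insert3, insert4 only 3 to 5 are there at a start; the rules pass over those that are not, and their reading is None.
At some moment in a run one of insert0, insert1, insert2, insert3, insert4 may be knocked a few centimetres aside while the robot is not near it.
It also fails if it takes over 210 s, if anything falls off the work surface, if the arm or the gripper's body presses on something with over 40 N, if the wrist force passes 120 N, or if a joint passes its speed limit or range.

### The arm

A 6-joint arm with a two-finger parallel gripper is mounted at the origin on the work surface. World frame = base frame: x ahead of the robot, y to its left, z up, the work surface at z = 0. Lengths are in mm, angles in rad, forces in N, time in s.
With the tool pointing down it reaches from about 350 to 950 mm from the base axis. Payload 17.4 kg.
Tool frame: the origin (TCP) lies midway between the tips of the shut fingers; the grasp point (between the pads) lies 19 mm behind it; z points along the fingers, y is the line along which they close (so a half turn about z gives the same grasp; the last joint's range is limited). The gripper opens to 93 mm and grips with 3 to 60 N. Pads are 15 mm wide; open, the fingers measure 128 mm over their backs; the gripper's body (75 mm by 188 mm) begins 65 mm behind the grasp point.
Start: joints at [-1.235, 0.116, 1.442, -0, 1.584, -0.038], TCP at [246.471, -628.398, 218.646] pointing down, gripper open.
Joint ranges: [-2.83, 2.83], [-0.83, 2.19], [0.07, 2.5], [-1.14, 4.28], [0.01, 3], [-2.97, 2.97]. Speed limits (rad/s): [1.89, 1.89, 2.22, 3.14, 3.14, 3.14].

### API

Orientations are given as a unit quaternion [w, x, y, z].
In Python, from cell import get_state, snapshot, close_job gives the robot as it stands.
- The arm moves only by the shell command python3 -m handwheel 'ROWS' [FORCE]. ROWS is a JSON object of lists of equal length, an entry for each row: "offset": the shift along the tool's x, y, z each as a share of 1 m, from -1 to 1, a list of three; "turn": the turn, a rotation vector about the tool's x, y, z each as a share of 180 degrees, from -1 to 1, a list of three; "gripper": the finger opening in mm, from 0 to 93. In form: {"offset": [[dx, dy, dz], ...], "turn": [[wx, wy, wz], ...], "gripper": [gripper, ...]}. A call has 1 to 5 rows; each row is the pose to reach, as a shift and turn from the pose commanded when the call began, along the tool's axes at that moment, turning the shorter way round; what a row does not reach only later rows make up. A row lasts 1/12 s, in which the tool goes at most 41.7 mm and 7.16 degrees, less where a joint would pass 70% of its speed; a pose out of reach is approached as far as the arm can. A call with a number of a shift or a turn outside -1 to 1 is refused whole. A call with a gripper value outside its range is refused whole. The fingers move at their own pace and stop on an object; FORCE is the grip in N (left out, the last holds). Time passes only in rows, so rows that repeat a pose let the fingers close. It gives the time, the measured TCP pose, the force, the opening and the grip force at its end, in the units of the state.
- get_state(): the state, without advancing time (a new reading comes with each control period).
- snapshot(name): name is "side" or "top"; returns a dict with "color" (384x512x3 uint8, red, green, blue), "camera_matrix" (3x3 intrinsics, pixels), "extrinsics" (4x4, takes a point from world to camera coordinates). Camera axes: x right, y down, z forward; pixel columns grow to the right and rows downward; lengths in mm; the calibration is good to about 2 mm. A picture is of the moment at which its call begins. There is no depth.
- close_job(): hands the job in; it is judged then, once.
The state is a dict: "t": time; "joint_positions": joint angles; "qvel": joint speeds; "tau": joint torques, N m; "eef_pos": TCP position; "ee_rot": TCP orientation; "ft_force": force on the tool from outside, world axes, zero at the start; "wrist_torque": the same for the moment, N m; "gripper_width": finger opening in mm; "grasp_force": force on a finger pad.
Only numpy, scipy, OpenCV 4.12 (cv2) and the standard library are available. Lean on these libraries where they do the work, as an engineer would, in place of code of your own. Each camera call takes 0.05 s, during which the arm holds its last target. There are 200 camera calls.

## Working session

There is one attempt and no reset: what is moved stays moved. The work goes in short steps, Python scripts to look and compute and a shell command to move; the robot and the scene stay as the last step left them, time stands still between calls to the robot, and variables do not carry over. Pictures are saved under pics/ and viewed, at most 14 in all, crops included, and the job is handed in when it is done.

```bash
ls; mkdir -p pics
cat > h.py <<'E'
import numpy as np, cv2
from cell import get_state, snapshot
def pic(name,fn):
    s=snapshot(name); np.savez('pics/'+fn+'.npz',**s)
    cv2.imwrite('pics/'+fn+'.png',cv2.resize(s['color'][:,:,::-1],(800,600),interpolation=cv2.INTER_CUBIC)); return s
def crop(fn,out,u0,v0,u1,v1):
    s=np.load('pics/'+fn+'.npz'); c=s['color'][v0:v1,u0:u1,::-1]; k=min(800/(u1-u0),600/(v1-v0))
    cv2.imwrite('pics/'+out+'.png',cv2.resize(c,None,fx=k,fy=k,interpolation=cv2.INTER_CUBIC)); print('scale',k)
def unproj(s,u,v,z):
    K,E=s['camera_matrix'],s['extrinsics']; R,t=E[:3,:3],E[:3,3]
    d=R.T@np.linalg.inv(K)@np.array([u,v,1.]); c=-R.T@t; return c+d*(z-c[2])/d[2]
def proj(s,p):
    K,E=s['camera_matrix'],s['extrinsics']; q=K@(E[:3,:3]@np.array(p,float)+E[:3,3]); return q[:2]/q[2]
E
python3 - <<'E'
from h import *
for n in('top','side'):
    s=pic(n,n+'0'); E=s['extrinsics']; print(n,s['camera_matrix'].tolist(),(-E[:3,:3].T@E[:3,3]).round(), E[:3,:3].round(2).tolist())
print(get_state())
E
```

```text
pics
top [[431.88779316592377, 0.0, 256.35575543516677], [0.0, 431.88779316592377, 193.97459443096994], [0.0, 0.0, 1.0]] [ 440.  -24. 1242.] [[-0.03, -1.0, -0.01], [-1.0, 0.03, -0.09], [0.09, 0.0, -1.0]]
side [[401.1103922818973, 0.0, 251.83374852523832], [0.0, 401.1103922818973, 195.5200181588463], [0.0, 0.0, 1.0]] [ 312.  820. 1102.] [[-0.97, -0.26, -0.01], [-0.19, 0.72, -0.67], [0.18, -0.64, -0.74]]
{'t': 0.1, 'joint_positions': array([-1.23483639e+00,  1.16415962e-01,  1.44219970e+00, -1.21200127e-05,
        1.58402496e+00, -3.78071116e-02]), 'qvel': array([ 0.0002576 , -0.00237073, -0.00149794, -0.0005918 ,  0.00046185,
       -0.00034259]), 'tau': array([ 4.27048690e-04, -7.22895670e+01, -6.23864007e+01,  7.81143992e-02,
        2.28720397e-02, -5.19151297e-05]), 'eef_pos': array([ 246.37917987, -628.22012263,  217.99312083]), 'ee_rot': array([-5.17270559e-04,  9.82587919e-01,  1.85797487e-01, -8.38166875e-05]), 'ft_force': array([ 0.24555521,  0.73124778, -0.15916187]), 'wrist_torque': array([-0.01753435,  0.00644529, -0.04746066]), 'grasp_force': 0.0, 'gripper_width': 93.02458907990123}
```

View pics/top0.png

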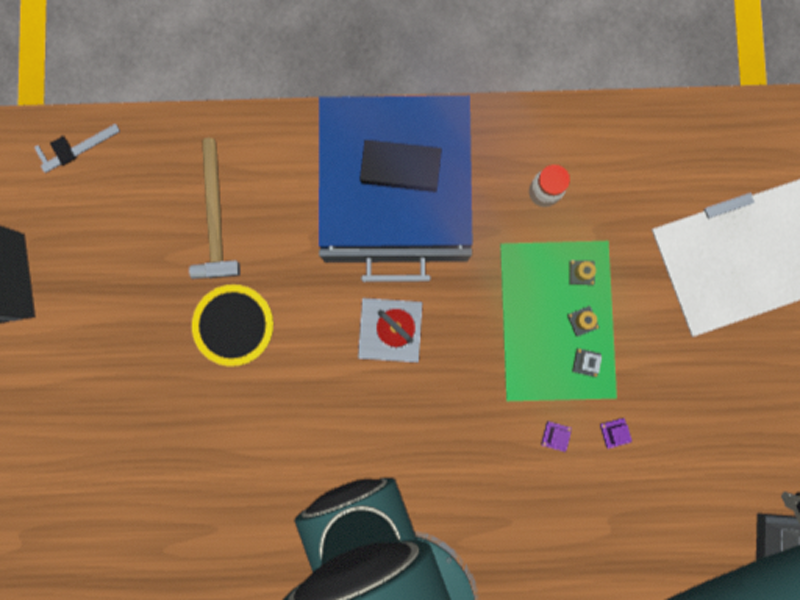

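View pics/side0.png

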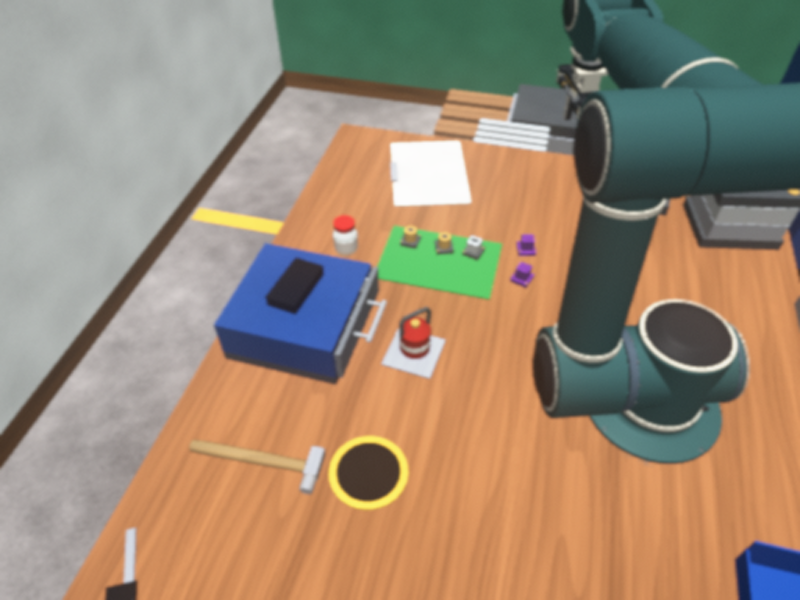

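The top picture (800x600 scale) shows:
- **Canister:** at (395,328).
- **Drip mat:** at (232,325).
- **Drawer handle:** at (396,278).
- **Candidates for inserts:** brass at (583,271), brass at (584,320) and silver at (588,363), all on the green mat. There are also purple look-alikes off the mat at (556,436) and (616,433).

I choose the three on the green mat and leave the purple ones alone. Next is a close crop to check that choice and the canister.

Run:
```python
from h import *
crop('top0','c_ins',310,145,410,220+75-10)
crop('top0','c_can',215,150,295,240)
crop('side0','c_side',240,180,300,240)
```

```text
scale 4.285714285714286
scale 6.666666666666667
scale 10.0
```

View pics/c_ins.png

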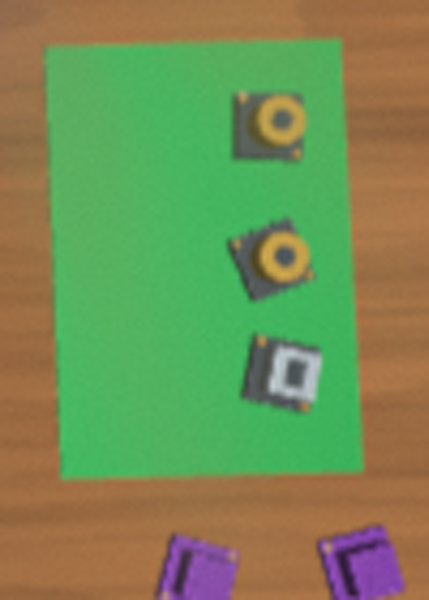

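View pics/c_can.png

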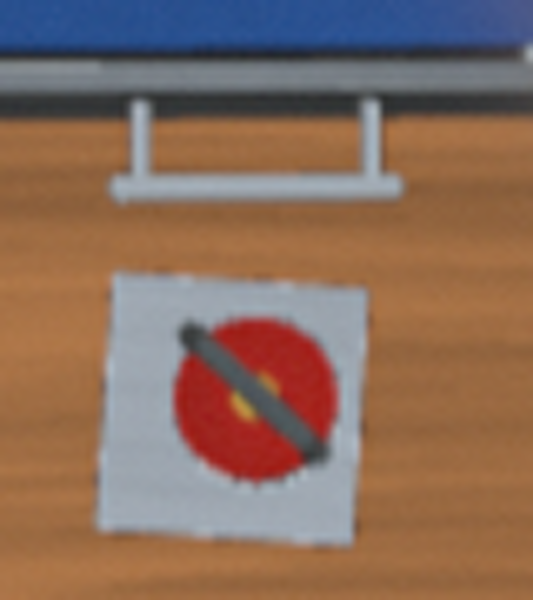

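The crop confirms two brass inserts and one silver insert on the green mat, with the two purple ones off it. Insert cores are at crop (278,120), (285,257) and (297,375). The canister bar runs from (190,333) to (318,453), and the drawer handle bar from (110,187) to (402,187).

```bash
cat >> h.py <<'E'
def cp(s,x,y,k,u0,v0,z): return unproj(s,(x+.5)/k-.5+u0,(y+.5)/k-.5+v0,z)
def ang(p): return np.degrees(np.arctan2(p[1],p[0])).round(1)
E
python3 - <<'E'
from h import *
s=np.load('pics/top0.npz')
c=lambda x,y,z: cp(s,x,y,6.6667,215,150,z)
i=lambda x,y,z: cp(s,x,y,4.2857,310,145,z)
np.set_printoptions(precision=1,suppress=True)
a,b=c(190,333,133),c(318,453,133); print('bar',a,b,(a+b)/2,ang(b-a))
print('can top',c(256,399,94))
a,b=c(110,187,84),c(402,187,84); print('handle',a,b,(a+b)/2,ang(b-a))
q=[c(*p,18) for p in((115,272),(370,290),(354,545),(98,528))];print('stand',sum(q)/4,ang(q[1]-q[0]))
w=lambda x,y,z:unproj(s,(x+.5)/1.5625-.5,(y+.5)/1.5625-.5,z)
print('mat',w(232,325,4), w(191.5,325,4),w(272.5,325,4))
print('front top edge',w(320,250,110),w(470,248,110),'unit top',w(319,97,115),w(470,97,115),w(319,246,115),w(472,246,115),'gauge',[w(*p,143) for p in((364,141),(441,148),(436,190),(361,183))])
print('jar cap',w(554,180,90),'hammer',w(214,269,20),w(210,140,10))
for n,core,cs in(('A',(278,120),((233,93),(305,95),(303,160),(233,160))),('B',(285,257),((230,240),(290,220),(314,275),(257,300))),('C',(297,375),((258,335),(322,348),(308,410),(243,397)))):
    q=[i(*p,16) for p in cs]; print(n,'core',i(*core,46),'base',sum(q)/4,[ang(q[(k+1)%4]-q[k]) for k in range(4)],[np.linalg.norm(q[(k+1)%4]-q[k]) for k in range(4)])
q=[i(*p,4) for p in((46,46),(340,39),(362,471),(62,479))];print('wm',*q)
E
```

```text
bar [524.7  15.5 133. ] [477.1 -32.7 133. ] [500.9  -8.6 133. ] -134.7
can top [500.6  -8.9  94. ]
handle [588.7  48.2  84. ] [585.4 -70.1  84. ] [587.1 -10.9  84. ] -91.6
stand [500.9   1.5  18. ] -95.6
mat [518.2 293.1   4. ] [520.2 367.8   4. ] [516.1 218.5   4. ]
front top edge [634.9 115.7 110. ] [ 631.2 -138.8  110. ] unit top [901.  112.5 115. ] [ 893.3 -147.7  115. ] [640.9 116.7 115. ] [ 633.7 -141.8  115. ] gauge [array([811.4,  35.1, 143. ]), array([795.6, -93.2, 143. ]), array([724.5, -82.6, 143. ]), array([739.9,  41.7, 143. ])]
jar cap [ 750.1 -291.1   90. ] hammer [620.7 321.5  20. ] [866.7 331.3  10. ]
A core [ 596.6 -349.6   46. ] base [ 596.1 -351.2   16. ] [np.float64(-93.2), np.float64(175.3), np.float64(88.4), np.float64(-2.8)] [np.float64(47.97562181290498), np.float64(43.7370864475689), np.float64(46.507316265165905), np.float64(45.04133651786631)]
B core [ 507.3 -349.5   46. ] base [ 508.1 -349.5   16. ] [np.float64(-73.2), np.float64(-159.3), np.float64(112.0), np.float64(21.5)] [np.float64(42.1888835612794), np.float64(39.47930812715079), np.float64(41.47677126527339), np.float64(43.24396882018966)]
C core [ 431.2 -353.3   46. ] base [ 432.9 -352.3   16. ] [np.float64(-103.1), np.float64(164.3), np.float64(77.1), np.float64(-16.4)] [np.float64(42.8025989537328), np.float64(41.93886634871606), np.float64(43.32483493654399), np.float64(42.1327708874662)]
wm [ 656.9 -207.     4. ] [ 656.1 -405.6    4. ] [ 366.5 -404.6    4. ] [ 366.5 -206.     4. ]
```

View pics/c_side.png

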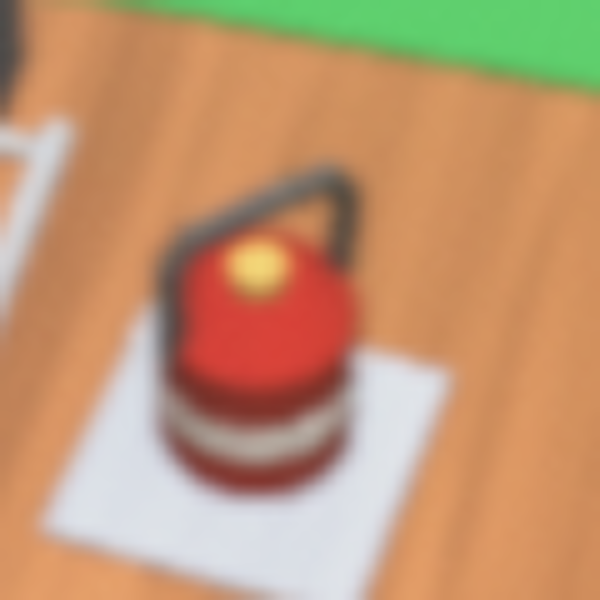

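The side crop confirms the bail: a bar over the red can, with a clear gap beneath. I'll move above it with the gripper's closing direction across the bar.

```bash
cat >> h.py <<'E'
from scipy.spatial.transform import Rotation as Ro
def go(x,y,z,yaw):
    "yaw = world direction (deg) of tool x, mod 180; prints turn (share of 180), then offset in m in axes before / after the turn"
    s=get_state(); R=Ro.from_quat(s['ee_rot'],scalar_first=True)
    a=np.degrees(np.arctan2(*R.as_matrix()[[1,0],0])); d=(yaw-a+90)%180-90
    T=Ro.from_euler('z',a+d,degrees=True)*Ro.from_euler('x',180,degrees=True)
    D=np.array([x,y,z])-s['eef_pos']; rv=(R.inv()*T).as_rotvec()/np.pi
    print('t',round(s['t'],2),'pos',s['eef_pos'].round(1),'yaw',a.round(1),'w',s['gripper_width'].round(1),'g',round(float(s['grasp_force']),1),'F',s['ft_force'].round(1),'q',s['joint_positions'].round(2))
    print('turn',rv.round(4),'before',(R.inv().apply(D)/1000).round(4),'after',(T.inv().apply(D)/1000).round(4))
E
python3 -c "
from h import *
go(500.8,-8.8,230,45.3)"
```

```text
Traceback (most recent call last):
  File "h.py", line 23, in go
    print('t',round(s['t'],2),'pos',s['eef_pos'].round(1),'yaw',a.round(1),'w',s['gripper_width'].round(1),'g',round(float(s['grasp_force']),1),'F',s['ft_force'].round(1),'q',s['joint_positions'].round(2))
                                                                               ^^^^^^^^^^^^^^^^^^^^^^^^
AttributeError: 'float' object has no attribute 'round'
```

```bash
sed -i "s/s\['gripper_width'\].round(1)/round(s['gripper_width'],1)/" h.py
python3 -c "
from h import *
go(500.8,-8.8,230,45.3)"
```

```text
t 0.1 pos [ 246.4 -628.2  218. ] yaw 21.4 w 93.0 g 0.0 F [ 0.2  0.7 -0.2] q [-1.23  0.12  1.44 -0.    1.58 -0.04]
turn [-3.000e-04 -1.000e-04 -1.327e-01] before [ 0.463  -0.4838 -0.0115] after [ 0.6192 -0.2549 -0.012 ]
```

```bash
python3 -m handwheel '{"offset":[[0,0,-0.012],[0,0,-0.012],[0,0,-0.012],[0,0,-0.012],[0,0,-0.012]],"turn":[[0,0,-0.133],[0,0,-0.133],[0,0,-0.133],[0,0,-0.133],[0,0,-0.133]],"gripper":[93,93,93,93,93]}' 20
python3 -m handwheel '{"offset":[[0.155,-0.064,0],[0.155,-0.064,0],[0.155,-0.064,0],[0.155,-0.064,0],[0.155,-0.064,0]],"turn":[[0,0,0],[0,0,0],[0,0,0],[0,0,0],[0,0,0]],"gripper":[93,93,93,93,93]}'
python3 -m handwheel '{"offset":[[0.155,-0.064,0],[0.155,-0.064,0],[0.155,-0.064,0],[0.155,-0.064,0],[0.155,-0.064,0]],"turn":[[0,0,0],[0,0,0],[0,0,0],[0,0,0],[0,0,0]],"gripper":[93,93,93,93,93]}'
python3 -m handwheel '{"offset":[[0.155,-0.064,0],[0.155,-0.064,0],[0.155,-0.064,0],[0.155,-0.064,0],[0.155,-0.064,0]],"turn":[[0,0,0],[0,0,0],[0,0,0],[0,0,0],[0,0,0]],"gripper":[93,93,93,93,93]}'
python3 -c "
from h import *
go(500.8,-8.8,230,45.3)"
```

```text
t: 0.52
eef_pos: [246.4, -628.3, 230.3]
ee_rot: [-0.0, 0.922, 0.387, 0.0]
ft_force: [-0.2, -0.4, 0.3]
gripper_width: 92.8
grasp_force: 0.0
t: 0.93
eef_pos: [311.8, -468.5, 231.2]
ee_rot: [0.0, 0.923, 0.386, 0.001]
ft_force: [-0.9, 0.6, 0.2]
gripper_width: 93.1
grasp_force: 0.0
t: 1.35
eef_pos: [375.0, -313.3, 231.0]
ee_rot: [-0.0, 0.922, 0.386, 0.001]
ft_force: [-0.5, -0.8, 0.4]
gripper_width: 92.7
grasp_force: 0.0
t: 1.77
eef_pos: [438.3, -157.7, 230.7]
ee_rot: [-0.0, 0.922, 0.387, 0.001]
ft_force: [-0.6, -0.9, -0.3]
gripper_width: 93.1
grasp_force: 0.0
t 1.77 pos [ 438.3 -157.7  230.7] yaw 45.5 w 93.1 g 0.0 F [-0.6 -0.9 -0.3] q [-0.4  -0.35  1.85  0.    1.64  0.38]
turn [-0.0001 -0.0004  0.0012] before [ 0.1501 -0.0598  0.001 ] after [ 0.1498 -0.0603  0.0007]
```

```bash
python3 -m handwheel '{"offset":[[0.15,-0.060,0.001],[0.15,-0.060,0.001],[0.15,-0.060,0.001],[0.15,-0.060,0.001],[0.15,-0.060,0.001]],"turn":[[0,0,0.001],[0,0,0.001],[0,0,0.001],[0,0,0.001],[0,0,0.001]],"gripper":[50,50,50,50,50]}'
python3 -m handwheel '{"offset":[[0,0,0],[0,0,0]],"turn":[[0,0,0],[0,0,0]],"gripper":[50,50]}' >/dev/null
python3 -c "
from h import *
go(500.8,-8.8,111,45.3)"
```

```text
t: 2.18
eef_pos: [500.7, -9.6, 229.1]
ee_rot: [-0.001, 0.923, 0.385, -0.0]
ft_force: [0.2, -0.6, -0.4]
gripper_width: 64.5
grasp_force: 0.0
t 2.35 pos [499.3 -14.3 229.4] yaw 45.1 w 52.3 g 0.0 F [-0.  -0.   0.9] q [-0.08 -0.27  1.79 -0.    1.62  0.7 ]
turn [-0.0001  0.0002 -0.0009] before [ 0.0051 -0.0028  0.1184] after [ 0.005  -0.0028  0.1184]
```

```bash
python3 -m handwheel '{"offset":[[0.005,-0.003,0.03],[0.005,-0.003,0.07],[0.005,-0.003,0.09],[0.005,-0.003,0.09],[0.005,-0.003,0.09]],"turn":[[0,0,-0.001],[0,0,-0.001],[0,0,-0.001],[0,0,-0.001],[0,0,-0.001]],"gripper":[50,50,50,50,50]}'
python3 -c "
from h import *
go(500.8,-8.8,111,45.3)
pic('side','side1'); s=pic('top','top1'); crop('side1','c_side1',220,160,320,240)"
```

```text
t: 2.77
eef_pos: [500.3, -9.3, 139.8]
ee_rot: [-0.0, 0.923, 0.385, -0.001]
ft_force: [0.3, 0.8, 0.0]
gripper_width: 50.4
grasp_force: 0.0
t 2.77 pos [500.3  -9.3 139.8] yaw 45.2 w 50.4 g 0.0 F [0.3 0.8 0. ] q [-0.07 -0.24  1.91 -0.    1.47  0.71]
turn [-0.0002  0.0003 -0.0004] before [0.0007 0.     0.0288] after [0.0007 0.     0.0288]
scale 7.5
```

View pics/c_side1.png

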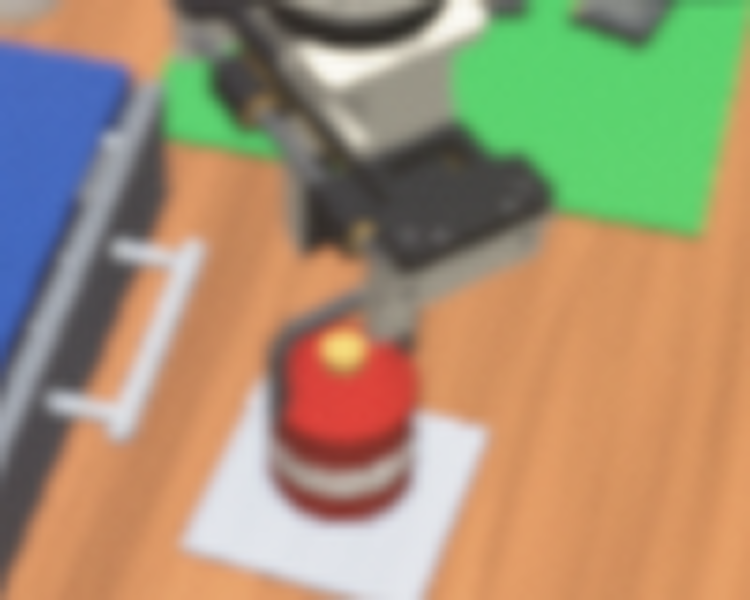

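The fingers straddle the bar, with the near fingertip at crop (390,330). I'll descend and grip.

```bash
python3 -m handwheel '{"offset":[[0.001,0,0.02],[0.001,0,0.029],[0.001,0,0.029],[0.001,0,0.029],[0.001,0,0.029]],"turn":[[0,0,0],[0,0,0],[0,0,0],[0,0,0],[0,0,0]],"gripper":[50,50,50,0,0]}' 45
python3 -m handwheel '{"offset":[[0,0,0],[0,0,0],[0,0,0],[0,0,0],[0,0,0]],"turn":[[0,0,0],[0,0,0],[0,0,0],[0,0,0],[0,0,0]],"gripper":[0,0,0,0,0]}'
python3 -m handwheel '{"offset":[[0,0,0],[0,0,0],[0,0,0],[0,0,0],[0,0,0]],"turn":[[0,0,0],[0,0,0],[0,0,0],[0,0,0],[0,0,0]],"gripper":[0,0,0,0,0]}'
```

```text
t: 3.28
eef_pos: [501.9, -7.5, 111.9]
ee_rot: [0.0, 0.923, 0.386, 0.001]
ft_force: [-0.1, -0.7, 0.2]
gripper_width: 40.8
grasp_force: 0.0
t: 3.7
eef_pos: [501.5, -7.4, 110.8]
ee_rot: [0.0, 0.923, 0.386, 0.0]
ft_force: [-0.4, -0.5, 1.1]
gripper_width: 8.7
grasp_force: 45.0
t: 4.12
eef_pos: [501.5, -7.4, 110.8]
ee_rot: [0.0, 0.923, 0.386, 0.0]
ft_force: [1.0, -1.2, 2.7]
gripper_width: 8.7
grasp_force: 45.0
```

```bash
python3 -m handwheel '{"offset":[[0,0,-0.01],[0,0,-0.025],[0,0,-0.04],[0,0,-0.055],[0,0,-0.06]],"turn":[[0,0,0],[0,0,0],[0,0,0],[0,0,0],[0,0,0]],"gripper":[0,0,0,0,0]}'
python3 -m handwheel '{"offset":[[0,0,0],[0,0,0]],"turn":[[0,0,0],[0,0,0]],"gripper":[0,0]}'
python3 -c "
from h import *
go(518.2,293.1,170,45.3)"
```

```text
t: 4.53
eef_pos: [501.8, -7.3, 172.9]
ee_rot: [0.0, 0.923, 0.386, 0.001]
ft_force: [-0.1, -0.7, -3.3]
gripper_width: 8.6
grasp_force: 45.0
t: 4.7
eef_pos: [501.2, -7.3, 170.1]
ee_rot: [-0.0, 0.923, 0.386, -0.0]
ft_force: [0.1, 0.1, -4.6]
gripper_width: 8.5
grasp_force: 45.0
t 4.7 pos [501.2  -7.3 170.1] yaw 45.4 w 8.5 g 45.0 F [ 0.1  0.1 -4.6] q [-0.07 -0.25  1.87  0.    1.52  0.71]
turn [-0.0002  0.0001  0.0003] before [ 2.257e-01 -1.990e-01  1.000e-04] after [ 2.255e-01 -1.992e-01  1.000e-04]
```

```bash
for i in 1; do :; done
python3 -m handwheel '{"offset":[[0.006,-0.005,0],[0.015,-0.013,0],[0.027,-0.024,0],[0.041,-0.036,0],[0.056,-0.05,0]],"turn":[[0,0,0],[0,0,0],[0,0,0],[0,0,0],[0,0,0]],"gripper":[0,0,0,0,0]}' >/dev/null
python3 -m handwheel '{"offset":[[0.015,-0.013,0],[0.03,-0.026,0],[0.045,-0.04,0],[0.06,-0.053,0],[0.075,-0.066,0]],"turn":[[0,0,0],[0,0,0],[0,0,0],[0,0,0],[0,0,0]],"gripper":[0,0,0,0,0]}' >/dev/null
python3 -m handwheel '{"offset":[[0.015,-0.013,0],[0.029,-0.025,0],[0.041,-0.036,0],[0.05,-0.045,0],[0.055,-0.05,0]],"turn":[[0,0,0],[0,0,0],[0,0,0],[0,0,0],[0,0,0]],"gripper":[0,0,0,0,0]}' >/dev/null
python3 -m handwheel '{"offset":[[0,0,0],[0,0,0]],"turn":[[0,0,0],[0,0,0]],"gripper":[0,0]}'
python3 -c "
from h import *
go(518.2,293.1,170,45.3)"
```

```text
t: 6.12
eef_pos: [513.8, 241.7, 170.4]
ee_rot: [0.0, 0.923, 0.386, -0.0]
ft_force: [-0.2, -0.3, -4.5]
gripper_width: 8.6
grasp_force: 45.0
t 6.12 pos [513.8 241.7 170.4] yaw 45.4 w 8.6 g 45.0 F [-0.2 -0.3 -4.5] q [ 0.39 -0.1   1.74 -0.    1.51  1.17]
turn [-0.      0.0002  0.0005] before [ 0.0397 -0.033   0.0003] after [ 0.0396 -0.033   0.0004]
```

```bash
python3 -m handwheel '{"offset":[[0.01,-0.008,0],[0.022,-0.018,0],[0.032,-0.027,0],[0.038,-0.032,0],[0.0395,-0.033,0]],"turn":[[0,0,0],[0,0,0],[0,0,0],[0,0,0],[0,0,0]],"gripper":[0,0,0,0,0]}' >/dev/null
python3 -m handwheel '{"offset":[[0,0,0],[0,0,0.01],[0,0,0.025],[0,0,0.042],[0,0,0.055]],"turn":[[0,0,0],[0,0,0],[0,0,0],[0,0,0],[0,0,0]],"gripper":[0,0,0,0,0]}' >/dev/null
python3 -m handwheel '{"offset":[[0,0,0.004],[0,0,0.008],[0,0,0.011],[0,0,0.012],[0,0,0.012]],"turn":[[0,0,0],[0,0,0],[0,0,0],[0,0,0],[0,0,0]],"gripper":[0,0,0,0,0]}'
python3 -c "
from h import *
go(518.2,293.1,96.8,45.3)
pic('side','side2'); pic('top','top2'); crop('side2','c_side2',180,210,300,330)"
```

```text
t: 7.37
eef_pos: [518.5, 292.9, 103.9]
ee_rot: [-0.0, 0.923, 0.386, 0.0]
ft_force: [0.5, 0.3, -4.4]
gripper_width: 8.4
grasp_force: 45.0
t 7.37 pos [518.5 292.9 103.9] yaw 45.4 w 8.4 g 45.0 F [ 0.5  0.3 -4.4] q [ 0.47 -0.    1.75  0.    1.39  1.25]
turn [ 0.     -0.0001  0.0003] before [-0.0001 -0.0003  0.0071] after [-0.0001 -0.0003  0.0071]
scale 5.0
```

View pics/c_side2.png

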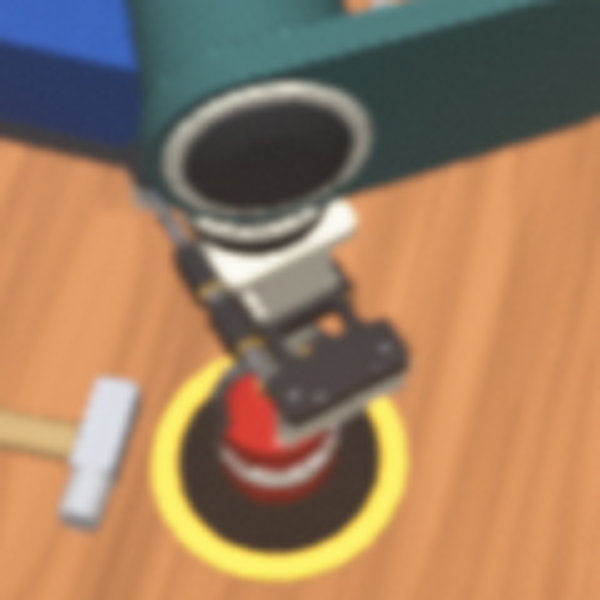

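The can hangs over the middle of the mat, with its base at crop (280,470) and the rim spanning 150–408. I'll lower it onto the mat and release.

```bash
python3 -m handwheel '{"offset":[[0,0,0.002],[0,0,0.004],[0,0,0.006],[0,0,0.007],[0,0,0.007]],"turn":[[0,0,0],[0,0,0],[0,0,0],[0,0,0],[0,0,0]],"gripper":[0,0,0,0,0]}'
python3 -m handwheel '{"offset":[[0,0,0],[0,0,0.0005],[0,0,0.0005]],"turn":[[0,0,0],[0,0,0],[0,0,0]],"gripper":[0,0,0]}'
```

```text
t: 7.88
eef_pos: [518.3, 292.9, 96.7]
ee_rot: [-0.0, 0.923, 0.386, 0.0]
ft_force: [-0.1, -1.0, -1.8]
gripper_width: 8.7
grasp_force: 45.0
t: 8.13
eef_pos: [518.5, 293.0, 96.7]
ee_rot: [-0.0, 0.923, 0.386, 0.0]
ft_force: [-2.5, -0.6, 3.8]
gripper_width: 8.7
grasp_force: 45.0
```

```bash
python3 -m handwheel '{"offset":[[0,0,0],[0,0,0],[0,0,0],[0,0,0],[0,0,0]],"turn":[[0,0,0],[0,0,0],[0,0,0],[0,0,0],[0,0,0]],"gripper":[50,50,50,50,50]}'
python3 -m handwheel '{"offset":[[0,0,-0.01],[0,0,-0.03],[0,0,-0.05],[0,0,-0.07],[0,0,-0.1]],"turn":[[0,0,0],[0,0,0],[0,0,0],[0,0,0],[0,0,0]],"gripper":[50,50,50,50,50]}'
python3 -m handwheel '{"offset":[[0,0,-0.03],[0,0,-0.05],[0,0,-0.05]],"turn":[[0,0,0],[0,0,0],[0,0,0]],"gripper":[50,50,50]}' >/dev/null
python3 -c "
from h import *
import math
yaw=-1.65
go(500,0,230,yaw+180)"
```

```text
t: 8.55
eef_pos: [518.3, 292.9, 96.1]
ee_rot: [0.0, 0.923, 0.386, 0.0]
ft_force: [0.9, -0.3, 0.5]
gripper_width: 37.4
grasp_force: 0.0
t: 8.97
eef_pos: [517.7, 292.6, 196.2]
ee_rot: [0.0, 0.923, 0.386, -0.001]
ft_force: [-0.2, 0.2, 0.1]
gripper_width: 50.2
grasp_force: 0.0
t 9.22 pos [519.2 293.4 252.1] yaw 45.4 w 50.4 g 0.0 F [ 1.1  0.3 -0.2] q [ 0.47 -0.07  1.57  0.    1.63  1.25]
turn [-2.000e-04 -2.200e-03  2.611e-01] before [-0.2224  0.1924  0.0211] after [-0.0108  0.2938  0.0221]
```

```bash
python3 -m handwheel '{"offset":[[0,0,0],[0,0,0],[0,0,0],[0,0,0],[0,0,0]],"turn":[[0,0,-0.239],[0,0,-0.239],[0,0,-0.239],[0,0,-0.239],[0,0,-0.239]],"gripper":[50,50,50,50,50]}' >/dev/null
python3 -m handwheel '{"offset":[[0,0,0],[0,0,0],[0,0,0]],"turn":[[0,0,-0.04],[0,0,-0.04],[0,0,-0.04]],"gripper":[25,25,25]}' >/dev/null
python3 -c "
from h import *
pic('top','top3'); crop('top3','c_top3',100,130,300,260)
go(588.5,-11,160,88.3)"
```

```text
scale 4.0
t 9.93 pos [518.3 292.9 246.2] yaw 88.1 w 30.9 g 0.0 F [2.2 0.2 0.5] q [ 0.47 -0.06  1.58  0.    1.62  0.5 ]
turn [-0.     -0.     -0.0011] before [-0.3014  0.0803  0.0862] after [-0.3016  0.0792  0.0862]
```

View pics/c_top3.png

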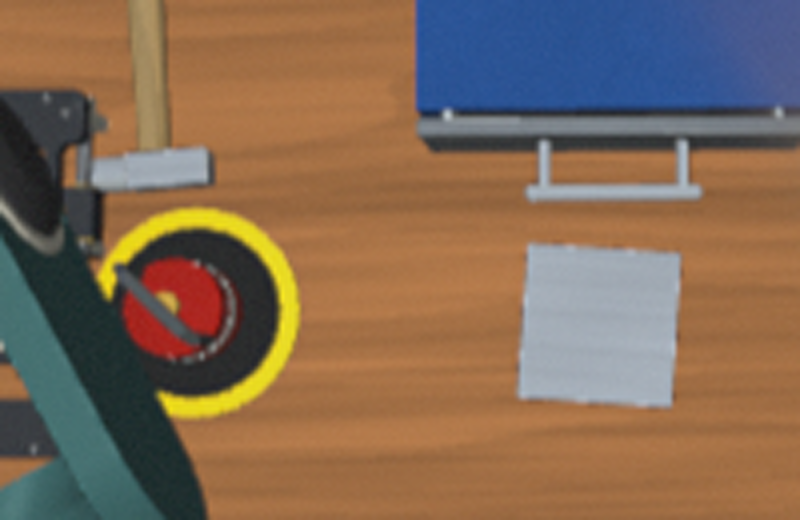

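The canister stands upright on the mat, with its top disc at about crop (173,308). The drawer bar runs from (527,191) to (701,192).

```bash
python3 - <<'E'
from h import *
s=np.load('pics/top3.npz'); c=lambda x,y,z: cp(s,x,y,4,100,130,z).round(1)
print(c(173,308,80),'bar',c(527,191,83),c(701,192,83),'panel face top edge',c(614,137,110), 'panel lower',c(614,150,30))
print('mat',c(93,312,4),c(299,312,4),c(197,208,4),c(197,416,4))
E
python3 -m handwheel '{"offset":[[-0.151,0.04,0],[-0.151,0.04,0],[-0.151,0.04,0],[-0.151,0.04,0],[-0.151,0.04,0]],"turn":[[0,0,0],[0,0,0],[0,0,0],[0,0,0],[0,0,0]],"gripper":[25,25,25,25,25]}' >/dev/null
python3 -m handwheel '{"offset":[[-0.15,0.04,0],[-0.15,0.04,0],[-0.15,0.04,0],[-0.15,0.04,0],[-0.15,0.04,0]],"turn":[[0,0,0],[0,0,0],[0,0,0],[0,0,0],[0,0,0]],"gripper":[25,25,25,25,25]}' >/dev/null
python3 -m handwheel '{"offset":[[0,0,0],[0,0,0]],"turn":[[0,0,0],[0,0,0]],"gripper":[25,25]}'>/dev/null
python3 -c "
from h import *
go(588.5,-11,120,88.3)"
```

```text
[517.  288.3  80. ] bar [589.5  47.4  83. ] [585.6 -70.1  83. ] panel face top edge [620.4 -12.6 110. ] panel lower [623.9 -11.6  30. ]
mat [520.7 366.4   4. ] [516.7 218.1   4. ] [593.9 291.1   4. ] [444.2 291.8   4. ]
t 10.93 pos [589.6  -9.7 246.1] yaw 88.2 w 25.2 g 0.0 F [-0.8  0.6 -0. ] q [-0.06 -0.08  1.59  0.    1.63 -0.03]
turn [-0.0001 -0.0001 -0.0003] before [-0.0014 -0.001   0.1261] after [-0.0014 -0.0011  0.1261]
```

```bash
python3 -m handwheel '{"offset":[[-0.001,-0.002,0.03],[-0.001,-0.002,0.07],[-0.001,-0.002,0.11],[-0.001,-0.002,0.126],[-0.001,-0.002,0.126]],"turn":[[0,0,0],[0,0,0],[0,0,0],[0,0,0],[0,0,0]],"gripper":[22,22,22,22,22]}' >/dev/null
python3 -m handwheel '{"offset":[[0,0,0],[0,0,0]],"turn":[[0,0,0],[0,0,0]],"gripper":[22,22]}'>/dev/null
python3 -c "
from h import *
go(587.5,-11,61,88.3)
pic('side','side3'); crop('side3','c_side3',200,160,280,220)"
```

```text
t 11.52 pos [588.5 -10.4 122.3] yaw 88.4 w 22.4 g 0.0 F [ 0.  -0.2  0.9] q [-0.06 -0.03  1.75  0.    1.42 -0.03]
turn [ 0.0008 -0.      0.0005] before [-0.0006 -0.0011  0.0613] after [-0.0006 -0.0009  0.0613]
scale 10.0
```

View pics/c_side3.png

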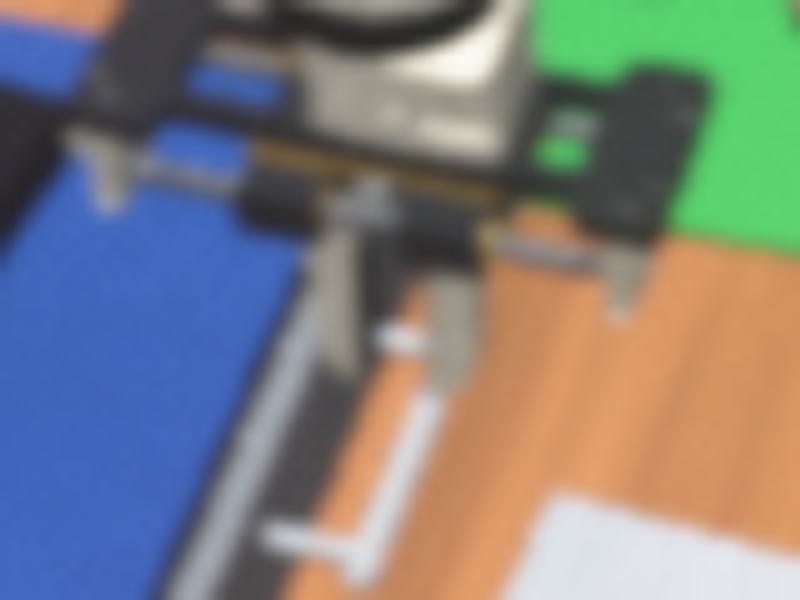

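The fingers straddle the bar in plan, with tips at crop (345,370) and (450,380). I'll descend, grip and pull.

```bash
python3 -m handwheel '{"offset":[[-0.001,-0.001,0.015],[-0.001,-0.001,0.03],[-0.001,-0.001,0.045],[-0.001,-0.001,0.058],[-0.001,-0.001,0.06]],"turn":[[0,0,0],[0,0,0],[0,0,0],[0,0,0],[0,0,0]],"gripper":[22,22,22,22,22]}'
python3 -m handwheel '{"offset":[[0,0,0],[0,0,0],[0,0,0],[0,0,0],[0,0,0]],"turn":[[0,0,0],[0,0,0],[0,0,0],[0,0,0],[0,0,0]],"gripper":[0,0,0,0,0]}' 20
python3 -c "
from h import *
go(437,-6.5,61,88.3)"
```

```text
t: 11.98
eef_pos: [586.3, -12.0, 59.1]
ee_rot: [-0.0, 0.717, 0.697, -0.0]
ft_force: [-0.2, 1.2, -0.6]
gripper_width: 21.8
grasp_force: 0.0
t: 12.4
eef_pos: [587.2, -12.2, 61.4]
ee_rot: [0.001, 0.717, 0.697, 0.001]
ft_force: [0.1, 0.9, 5.6]
gripper_width: 10.4
grasp_force: 20.0
t 12.4 pos [587.2 -12.2  61.4] yaw 88.4 w 10.4 g 20.0 F [0.1 0.9 5.6] q [-0.06  0.01  1.81  0.    1.32 -0.04]
turn [ 0.0006 -0.      0.0004] before [ 1.400e-03 -1.503e-01  1.000e-04] after [ 0.0012 -0.1503  0.0004]
```

```bash
python3 -m handwheel '{"offset":[[0,-0.005,0],[0,-0.015,0],[0,-0.03,0],[0,-0.045,0],[0,-0.06,0]],"turn":[[0,0,0],[0,0,0],[0,0,0],[0,0,0],[0,0,0]],"gripper":[0,0,0,0,0]}'
python3 -m handwheel '{"offset":[[0,-0.015,0],[0,-0.03,0],[0,-0.045,0],[0,-0.055,0],[0,-0.065,0]],"turn":[[0,0,0],[0,0,0],[0,0,0],[0,0,0],[0,0,0]],"gripper":[0,0,0,0,0]}'
python3 -m handwheel '{"offset":[[0,-0.008,0],[0,-0.015,0],[0,-0.02,0],[0,-0.023,0],[0,-0.023,0]],"turn":[[0,0,0],[0,0,0],[0,0,0],[0,0,0],[0,0,0]],"gripper":[0,0,0,0,0]}'
python3 -c "
from h import *
go(437,-6.5,61,88.3)"
```

```text
t: 12.82
eef_pos: [526.8, -11.0, 61.3]
ee_rot: [0.001, 0.717, 0.697, 0.0]
ft_force: [1.9, -5.0, 8.9]
gripper_width: 10.2
grasp_force: 20.0
t: 13.23
eef_pos: [461.7, -9.7, 61.3]
ee_rot: [0.002, 0.717, 0.697, 0.0]
ft_force: [2.8, -9.9, 6.5]
gripper_width: 10.4
grasp_force: 20.0
t: 13.65
eef_pos: [442.0, -9.2, 61.5]
ee_rot: [0.005, 0.717, 0.697, 0.003]
ft_force: [41.0, -11.6, -18.0]
gripper_width: 11.1
grasp_force: 19.9
t 13.65 pos [442.   -9.2  61.5] yaw 88.3 w 11.1 g 19.9 F [ 41.  -11.6 -18. ] q [-0.08 -0.34  2.12 -0.    1.35 -0.05]
turn [0.0036 0.0008 0.0002] before [ 0.0026 -0.0051  0.0005] after [ 0.0026 -0.0051  0.0005]
```

```bash
python3 -m handwheel '{"offset":[[0,0.003,0],[0,0.006,0],[0,0.006,0]],"turn":[[0,0,0],[0,0,0],[0,0,0]],"gripper":[0,0,0]}'
python3 -m handwheel '{"offset":[[0,0,0],[0,0,0],[0,0,0],[0,0,0],[0,0,0]],"turn":[[0,0,0],[0,0,0],[0,0,0],[0,0,0],[0,0,0]],"gripper":[22,22,22,22,22]}'
python3 -m handwheel '{"offset":[[0,0,-0.02],[0,0,-0.05],[0,0,-0.09],[0,0,-0.13],[0,0,-0.17]],"turn":[[0,0,0],[0,0,0],[0,0,0],[0,0,0],[0,0,0]],"gripper":[22,22,22,22,22]}'
python3 -c "
from h import *
go(508,-350,230,20)"
```

```text
t: 13.9
eef_pos: [445.5, -9.3, 61.3]
ee_rot: [0.002, 0.717, 0.697, -0.0]
ft_force: [1.3, -11.4, 7.6]
gripper_width: 10.3
grasp_force: 20.0
t: 14.32
eef_pos: [444.5, -8.0, 60.0]
ee_rot: [-0.0, 0.717, 0.697, -0.0]
ft_force: [0.5, -0.7, -0.0]
gripper_width: 21.8
grasp_force: 0.0
t: 14.73
eef_pos: [444.2, -8.0, 231.9]
ee_rot: [-0.0, 0.717, 0.697, -0.0]
ft_force: [0.3, 0.7, -0.5]
gripper_width: 22.4
grasp_force: 0.0
t 14.73 pos [444.2  -8.  231.9] yaw 88.4 w 22.4 g 0.0 F [ 0.3  0.7 -0.5] q [-0.08 -0.41  1.89  0.    1.66 -0.05]
turn [-1.000e-04  0.000e+00  3.799e-01] before [-0.34    0.0735  0.0019] after [-0.057   0.3432  0.0019]
```

```bash
python3 -m handwheel '{"offset":[[-0.15,0.035,0],[-0.15,0.035,0],[-0.15,0.035,0],[-0.15,0.035,0],[-0.15,0.035,0]],"turn":[[0,0,0.074],[0,0,0.074],[0,0,0.074],[0,0,0.074],[0,0,0.074]],"gripper":[50,50,50,50,50]}' >/dev/null
python3 -c "
from h import *
pic('top','top4')
go(431.5,-353,150,75)"
```

```text
t 15.2 pos [ 475.3 -161.   229.5] yaw 74.9 w 49.4 g 0.0 F [-0.3  1.  -0.6] q [-0.38 -0.27  1.79 -0.    1.62 -0.11]
turn [-0.0004 -0.     -0.0007] before [-0.1968  0.0079  0.0795] after [-0.1968  0.0074  0.0795]
```

View pics/top4.png

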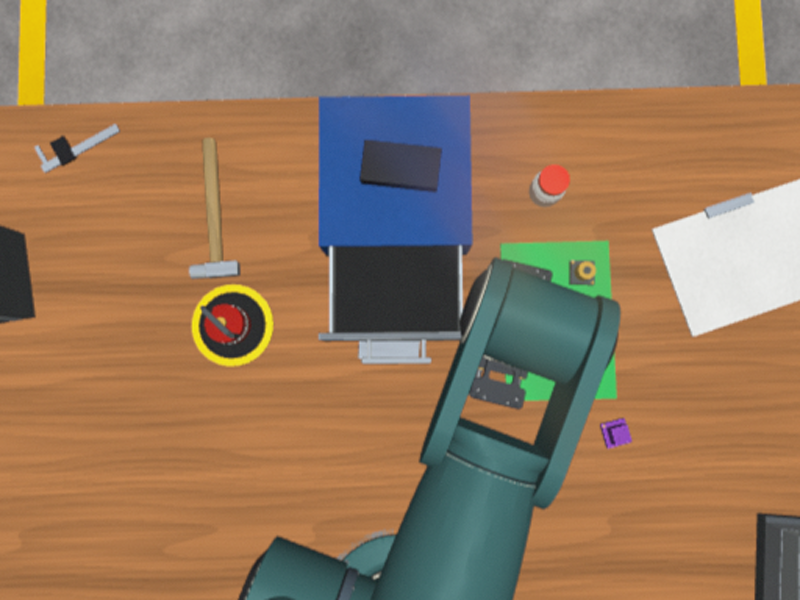

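The drawer is open, with its interior at u 331–461, v 246–333. The brass insert at (585,270) is where it was; the other two are hidden by the arm. I'll pick that one first.

```bash
python3 -c "
from h import *
go(596.3,-350,150,75)"
```

```text
t 15.2 pos [ 475.3 -161.   229.5] yaw 74.9 w 49.4 g 0.0 F [-0.3  1.  -0.6] q [-0.38 -0.27  1.79 -0.    1.62 -0.11]
turn [-0.0004 -0.     -0.0007] before [-0.1508  0.1662  0.0793] after [-0.1512  0.1658  0.0795]
```

```bash
python3 -m handwheel '{"offset":[[-0.151,0.166,0],[-0.151,0.166,0],[-0.151,0.166,0],[-0.151,0.166,0],[-0.151,0.166,0]],"turn":[[0,0,0],[0,0,0],[0,0,0],[0,0,0],[0,0,0]],"gripper":[50,50,50,50,50]}' >/dev/null
python3 -m handwheel '{"offset":[[0,0,0.04],[0,0,0.08],[0,0,0.12],[0,0,0.14],[0,0,0.14]],"turn":[[0,0,0],[0,0,0],[0,0,0],[0,0,0],[0,0,0]],"gripper":[50,50,50,50,50]}' >/dev/null
python3 -m handwheel '{"offset":[[0,0,0],[0,0,0]],"turn":[[0,0,0],[0,0,0]],"gripper":[50,50]}' >/dev/null
python3 -c "
from h import *
go(596.3,-350,19.5,75)
pic('top','top5')
pic('side','side5');crop('side5','c_side5',235,120,335,195)"
```

```text
t 16.2 pos [ 589.1 -334.1   92.6] yaw 75.1 w 50.0 g 0.0 F [-0.3 -1.2  0. ] q [-0.55  0.18  1.58  0.    1.38 -0.29]
turn [0.0008 0.0002 0.0005] before [-0.0135  0.0109  0.0732] after [-0.0135  0.0111  0.0731]
scale 8.0
```

View pics/c_side5.png

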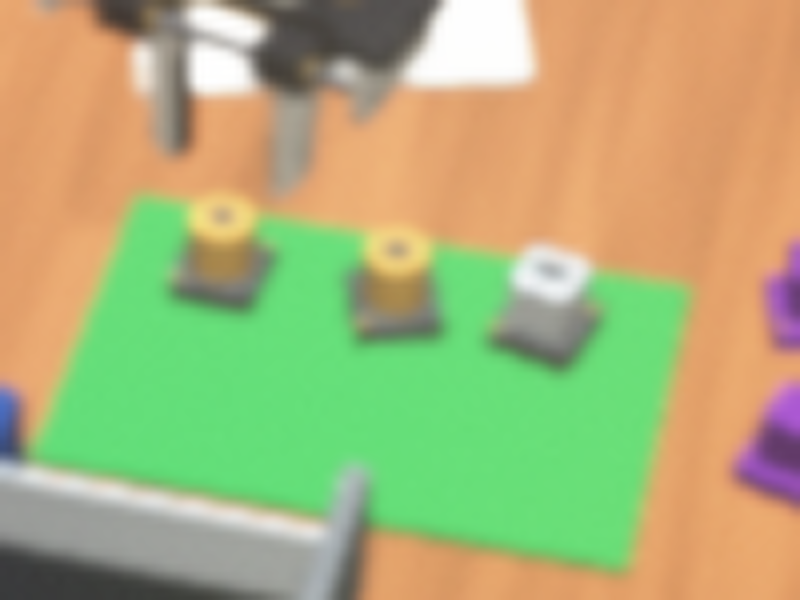

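All three inserts are visible on the mat, with core tops at crop (222,215), (397,249) and (552,275). I'll cross-check those positions from this view and finish the descent.

```bash
python3 -c "
from h import *
s=np.load('pics/side5.npz')
for p in((222,215),(397,249),(552,275)): print(cp(s,*p,8,235,120,46).round(1))"
python3 -m handwheel '{"offset":[[-0.0135,0.011,0],[-0.0135,0.011,0],[-0.0135,0.011,0.03],[-0.0135,0.011,0.03],[-0.0135,0.011,0.03]],"turn":[[0,0,0],[0,0,0],[0,0,0],[0,0,0],[0,0,0]],"gripper":[50,50,50,50,50]}' >/dev/null
python3 -m handwheel '{"offset":[[0,0,0],[0,0,0]],"turn":[[0,0,0],[0,0,0]],"gripper":[50,50]}' >/dev/null
python3 -c "
from h import *
go(596.3,-350,19.5,75)"
```

```text
[ 598.3 -354.7   46. ]
[ 509.  -351.5   46. ]
[ 432.1 -351.6   46. ]
t 16.88 pos [ 595.7 -350.3   62. ] yaw 75.0 w 50.5 g 0.0 F [ 0.1 -0.7  1. ] q [-0.57  0.23  1.57  0.    1.34 -0.31]
turn [0.0005 0.0002 0.0003] before [0.0005 0.0004 0.0425] after [0.0005 0.0005 0.0425]
```

```bash
python3 -m handwheel '{"offset":[[-0.001,0.001,0.015],[-0.001,0.001,0.03],[-0.001,0.001,0.04],[-0.001,0.001,0.042],[-0.001,0.001,0.042]],"turn":[[0,0,0],[0,0,0],[0,0,0],[0,0,0],[0,0,0]],"gripper":[50,50,50,50,50]}'
python3 -m handwheel '{"offset":[[0,0,0],[0,0,0],[0,0,0],[0,0,0],[0,0,0]],"turn":[[0,0,0],[0,0,0],[0,0,0],[0,0,0],[0,0,0]],"gripper":[0,0,0,0,0]}' 40
python3 -m handwheel '{"offset":[[0,0,0],[0,0,-0.01],[0,0,-0.03],[0,0,-0.06],[0,0,-0.1]],"turn":[[0,0,0],[0,0,0],[0,0,0],[0,0,0],[0,0,0]],"gripper":[0,0,0,0,0]}'
python3 -m handwheel '{"offset":[[0,0,-0.04],[0,0,-0.05],[0,0,-0.05]],"turn":[[0,0,0],[0,0,0],[0,0,0]],"gripper":[0,0,0]}'
python3 -c "
from h import *
s=np.load('pics/top4.npz'); w=lambda x,y,z:unproj(s,(x+.5)/1.5625-.5,(y+.5)/1.5625-.5,z).round(1)
print('side wall tops',w(332,290,81),w(460,290,81),'panel',w(395,333,110),w(395,341,110),'bar',w(395,360,83))
go(555,-75,180,75)"
```

```text
t: 17.3
eef_pos: [595.4, -351.0, 16.6]
ee_rot: [-0.001, 0.793, 0.609, -0.0]
ft_force: [-0.1, -1.1, 0.2]
gripper_width: 50.1
grasp_force: 0.0
t: 17.72
eef_pos: [596.1, -351.4, 18.3]
ee_rot: [0.0, 0.793, 0.609, 0.0]
ft_force: [1.4, -0.5, -0.5]
gripper_width: 31.5
grasp_force: 40.0
t: 18.13
eef_pos: [594.6, -350.5, 116.9]
ee_rot: [-0.002, 0.793, 0.609, -0.001]
ft_force: [1.3, -0.5, -3.6]
gripper_width: 31.3
grasp_force: 40.0
t: 18.38
eef_pos: [596.9, -352.0, 172.8]
ee_rot: [0.003, 0.793, 0.609, 0.001]
ft_force: [-0.6, -0.2, -4.2]
gripper_width: 31.2
grasp_force: 40.0
side wall tops [569.3  99.7  81. ] [ 563.2 -121.8   81. ] panel [490.6  -7.9 110. ] [477.1  -7.5 110. ] bar [445.6  -6.3  83. ]
t 18.38 pos [ 596.9 -352.   172.8] yaw 75.0 w 31.2 g 40.0 F [-0.6 -0.2 -4.2] q [-0.57  0.17  1.46 -0.    1.51 -0.31]
turn [0.0018 0.0006 0.0003] before [ 0.2568 -0.1119 -0.0083] after [ 0.2567 -0.1122 -0.0072]
```

```bash
python3 -m handwheel '{"offset":[[0.008,-0.003,0],[0.03,-0.013,0],[0.06,-0.026,0],[0.09,-0.039,0],[0.12,-0.052,0]],"turn":[[0,0,0],[0,0,0],[0,0,0],[0,0,0],[0,0,0]],"gripper":[0,0,0,0,0]}' >/dev/null
python3 -m handwheel '{"offset":[[0.03,-0.013,0],[0.06,-0.026,0],[0.085,-0.037,0],[0.11,-0.048,0],[0.125,-0.055,0]],"turn":[[0,0,0],[0,0,0],[0,0,0],[0,0,0],[0,0,0]],"gripper":[0,0,0,0,0]}' >/dev/null
python3 -m handwheel '{"offset":[[0,0,0],[0,0,0],[0,0,0]],"turn":[[0,0,0],[0,0,0],[0,0,0]],"gripper":[0,0,0]}'
python3 -c "
from h import *
s=pic('top','top6')
go(560,-75,51,75)"
```

```text
t: 19.47
eef_pos: [555.2, -87.0, 166.4]
ee_rot: [-0.001, 0.793, 0.609, -0.001]
ft_force: [0.4, -0.5, -4.3]
gripper_width: 31.7
grasp_force: 40.0
t 19.52 pos [555.4 -87.4 166.8] yaw 75.0 w 31.6 g 40.0 F [-0.1 -0.5 -2.9] q [-0.2  -0.11  1.75 -0.    1.5   0.06]
turn [-0.0006  0.0001  0.0001] before [0.0132 0.0015 0.1158] after [0.0132 0.0013 0.1158]
```

View pics/top6.png

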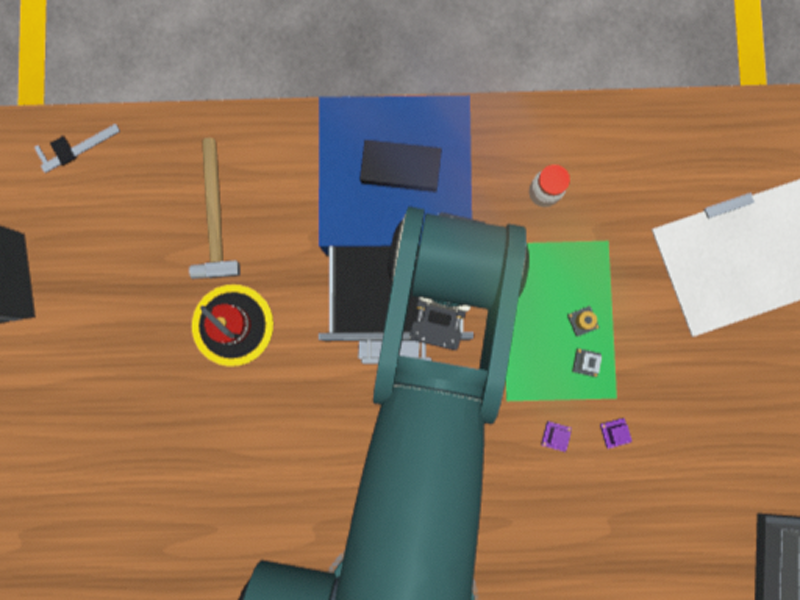

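The remaining inserts are unmoved, brass at (585,320) and silver at (588,362), and the drawer is still open. I'll lower this insert into the drawer.

```bash
python3 -m handwheel '{"offset":[[0.013,0.0015,0],[0.013,0.0015,0.03],[0.013,0.0015,0.06],[0.013,0.0015,0.09],[0.013,0.0015,0.1]],"turn":[[0,0,0],[0,0,0],[0,0,0],[0,0,0],[0,0,0]],"gripper":[0,0,0,0,0]}' >/dev/null
python3 -m handwheel '{"offset":[[0,0,0],[0,0,0.004],[0,0,0.008],[0,0,0.011],[0,0,0.012]],"turn":[[0,0,0],[0,0,0],[0,0,0],[0,0,0],[0,0,0]],"gripper":[0,0,0,0,0]}'
python3 -m handwheel '{"offset":[[0,0,0.001],[0,0,0.002],[0,0,0.002]],"turn":[[0,0,0],[0,0,0],[0,0,0]],"gripper":[0,0,0]}'
python3 -c "
from h import *
go(560,-75,51,75)"
```

```text
t: 20.35
eef_pos: [561.0, -75.0, 56.8]
ee_rot: [0.0, 0.793, 0.609, 0.0]
ft_force: [-0.7, -0.1, -3.4]
gripper_width: 31.2
grasp_force: 40.0
t: 20.6
eef_pos: [560.7, -74.9, 54.3]
ee_rot: [0.0, 0.793, 0.609, 0.0]
ft_force: [-0.5, 0.5, -3.7]
gripper_width: 31.6
grasp_force: 40.0
t 20.6 pos [560.7 -74.9  54.3] yaw 75.0 w 31.6 g 40.0 F [-0.5  0.5 -3.7] q [-0.18 -0.03  1.86 -0.    1.31  0.08]
turn [ 0.0001 -0.      0.0003] before [-0.0003 -0.0006  0.0033] after [-0.0003 -0.0006  0.0033]
```

```bash
python3 -m handwheel '{"offset":[[0,0,0.001],[0,0,0.002],[0,0,0.003],[0,0,0.004],[0,0,0.004]],"turn":[[0,0,0],[0,0,0],[0,0,0],[0,0,0],[0,0,0]],"gripper":[0,0,0,0,0]}'
python3 -m handwheel '{"offset":[[0,0,0],[0,0,0],[0,0,0],[0,0,0],[0,0,0]],"turn":[[0,0,0],[0,0,0],[0,0,0],[0,0,0],[0,0,0]],"gripper":[45,45,45,45,45]}'
python3 -m handwheel '{"offset":[[0,0,-0.02],[0,0,-0.05],[0,0,-0.09],[0,0,-0.12],[0,0,-0.14]],"turn":[[0,0,0],[0,0,0],[0,0,0],[0,0,0],[0,0,0]],"gripper":[45,45,45,45,45]}' >/dev/null
python3 -c "
from h import *
go(508,-350,190,75)"
```

```text
t: 21.02
eef_pos: [560.8, -74.9, 50.3]
ee_rot: [0.0, 0.793, 0.609, 0.0]
ft_force: [0.1, 0.4, -2.4]
gripper_width: 30.9
grasp_force: 40.0
t: 21.43
eef_pos: [560.7, -74.9, 50.2]
ee_rot: [0.0, 0.793, 0.609, 0.0]
ft_force: [-0.7, 0.0, -0.0]
gripper_width: 44.7
grasp_force: 0.0
t 21.85 pos [561.2 -75.  193.9] yaw 75.1 w 45.1 g 0.0 F [-0.6 -0.2 -0.2] q [-0.18 -0.12  1.71 -0.    1.54  0.08]
turn [ 0.0011 -0.0001  0.0003] before [-0.2794  0.0196  0.0039] after [-0.2794  0.0198  0.0039]
```

```bash
python3 -m handwheel '{"offset":[[-0.14,0.01,0],[-0.14,0.01,0],[-0.14,0.01,0],[-0.14,0.01,0],[-0.14,0.01,0]],"turn":[[0,0,0],[0,0,0],[0,0,0],[0,0,0],[0,0,0]],"gripper":[50,50,50,50,50]}' >/dev/null
python3 -m handwheel '{"offset":[[-0.14,0.01,0],[-0.14,0.01,0],[-0.14,0.01,0],[-0.14,0.01,0],[-0.14,0.01,0]],"turn":[[0,0,0],[0,0,0],[0,0,0],[0,0,0],[0,0,0]],"gripper":[50,50,50,50,50]}' >/dev/null
python3 -m handwheel '{"offset":[[0,0,0.03],[0,0,0.06],[0,0,0.09],[0,0,0.1],[0,0,0.1]],"turn":[[0,0,0],[0,0,0],[0,0,0],[0,0,0],[0,0,0]],"gripper":[50,50,50,50,50]}' >/dev/null
python3 -c "
from h import *
s=pic('side','side7'); crop('side7','c_side7',235,120,335,195)
go(508,-350.5,19,75)"
```

```text
scale 8.0
t 23.15 pos [ 507.9 -349.5   90.1] yaw 75.1 w 49.9 g 0.0 F [0.  0.4 0.9] q [-0.64  0.05  1.72  0.    1.37 -0.38]
turn [-0.0004 -0.0002  0.0005] before [-0.001   0.0004  0.0711] after [-0.0009  0.0004  0.0711]
```

View pics/c_side7.png

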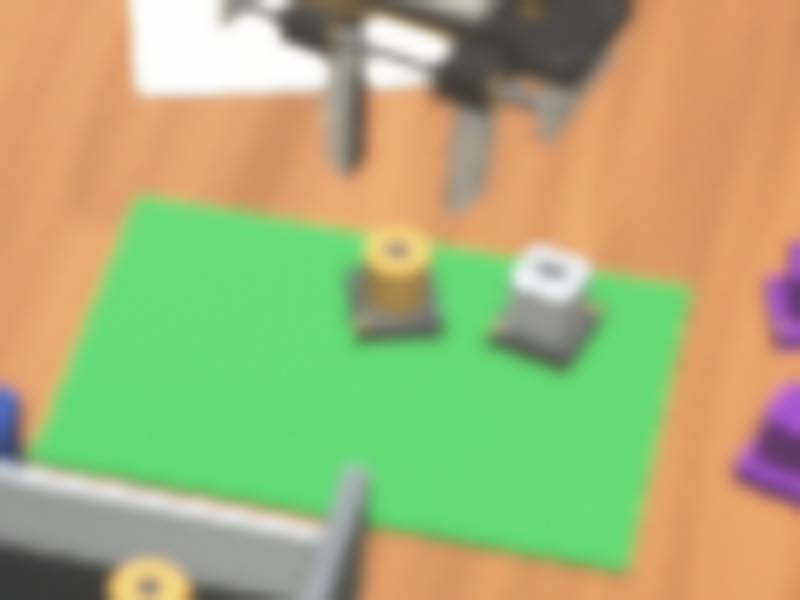

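The first insert is upright in the drawer at crop (150,585). B and C are unmoved at (397,249) and (552,272). I'll grip B.

```bash
python3 -m handwheel '{"offset":[[-0.001,0,0.02],[-0.001,0,0.04],[-0.001,0,0.06],[-0.001,0,0.07],[-0.001,0,0.071]],"turn":[[0,0,0],[0,0,0],[0,0,0],[0,0,0],[0,0,0]],"gripper":[50,50,50,50,50]}'
python3 -m handwheel '{"offset":[[0,0,0],[0,0,0],[0,0,0],[0,0,0],[0,0,0]],"turn":[[0,0,0],[0,0,0],[0,0,0],[0,0,0],[0,0,0]],"gripper":[0,0,0,0,0]}' 40
python3 -m handwheel '{"offset":[[0,0,0],[0,0,-0.01],[0,0,-0.03],[0,0,-0.06],[0,0,-0.1]],"turn":[[0,0,0],[0,0,0],[0,0,0],[0,0,0],[0,0,0]],"gripper":[0,0,0,0,0]}'
python3 -m handwheel '{"offset":[[0,0,-0.04],[0,0,-0.05],[0,0,-0.05]],"turn":[[0,0,0],[0,0,0],[0,0,0]],"gripper":[0,0,0]}'
python3 -c "
from h import *
go(560,-10,172,75)"
```

```text
t: 23.57
eef_pos: [507.5, -351.2, 18.9]
ee_rot: [-0.0, 0.793, 0.609, -0.0]
ft_force: [-1.2, 0.3, -0.6]
gripper_width: 50.0
grasp_force: 0.0
t: 23.98
eef_pos: [508.0, -351.9, 20.7]
ee_rot: [0.001, 0.793, 0.609, 0.0]
ft_force: [-1.1, 0.4, 7.8]
gripper_width: 31.6
grasp_force: 40.0
t: 24.4
eef_pos: [506.3, -350.7, 118.4]
ee_rot: [-0.002, 0.793, 0.609, -0.001]
ft_force: [-0.1, -0.6, -4.5]
gripper_width: 31.4
grasp_force: 40.0
t: 24.65
eef_pos: [508.4, -352.3, 173.7]
ee_rot: [0.003, 0.793, 0.609, 0.001]
ft_force: [0.0, -0.2, -4.1]
gripper_width: 31.4
grasp_force: 40.0
t 24.65 pos [ 508.4 -352.3  173.7] yaw 75.0 w 31.4 g 40.0 F [ 0.  -0.2 -4.1] q [-0.65  0.01  1.63 -0.    1.5  -0.39]
turn [0.0018 0.0007 0.0003] before [ 0.344  -0.0384  0.0007] after [ 0.344  -0.0387  0.0017]
```

```bash
python3 -m handwheel '{"offset":[[0.008,-0.001,0],[0.03,-0.003,0],[0.06,-0.006,0],[0.09,-0.01,0],[0.12,-0.013,0]],"turn":[[0,0,0],[0,0,0],[0,0,0],[0,0,0],[0,0,0]],"gripper":[0,0,0,0,0]}' >/dev/null
python3 -m handwheel '{"offset":[[0.03,-0.003,0],[0.06,-0.006,0],[0.09,-0.01,0],[0.115,-0.013,0],[0.14,-0.016,0]],"turn":[[0,0,0],[0,0,0],[0,0,0],[0,0,0],[0,0,0]],"gripper":[0,0,0,0,0]}' >/dev/null
python3 -m handwheel '{"offset":[[0.025,-0.003,0],[0.045,-0.005,0],[0.06,-0.007,0],[0.07,-0.008,0],[0.075,-0.008,0]],"turn":[[0,0,0],[0,0,0],[0,0,0],[0,0,0],[0,0,0]],"gripper":[0,0,0,0,0]}' >/dev/null
python3 -m handwheel '{"offset":[[0,0,0],[0,0,0],[0,0,0]],"turn":[[0,0,0],[0,0,0],[0,0,0]],"gripper":[0,0,0]}'
python3 -c "
from h import *
go(560,-10,54,75)"
```

```text
t: 26.15
eef_pos: [557.9, -19.0, 168.8]
ee_rot: [-0.0, 0.793, 0.609, -0.0]
ft_force: [-0.6, -0.0, -3.6]
gripper_width: 31.2
grasp_force: 40.0
t 26.15 pos [557.9 -19.  168.8] yaw 75.0 w 31.2 g 40.0 F [-0.6 -0.  -3.6] q [-0.08 -0.12  1.76 -0.    1.5   0.18]
turn [-0.0002  0.0001  0.    ] before [ 0.0093 -0.0003  0.1148] after [ 0.0092 -0.0004  0.1148]
```

```bash
python3 -m handwheel '{"offset":[[0.009,0,0],[0.009,0,0.03],[0.009,0,0.06],[0.009,0,0.09],[0.009,0,0.106]],"turn":[[0,0,0],[0,0,0],[0,0,0],[0,0,0],[0,0,0]],"gripper":[0,0,0,0,0]}' >/dev/null
python3 -m handwheel '{"offset":[[0,0,0],[0,0,0],[0,0,0.002],[0,0,0.005],[0,0,0.007]],"turn":[[0,0,0],[0,0,0],[0,0,0],[0,0,0],[0,0,0]],"gripper":[0,0,0,0,0]}'
python3 -m handwheel '{"offset":[[0,0,0.001],[0,0,0.002],[0,0,0.002]],"turn":[[0,0,0],[0,0,0],[0,0,0]],"gripper":[0,0,0]}'
```

```text
t: 26.98
eef_pos: [561.1, -9.7, 57.2]
ee_rot: [0.001, 0.793, 0.609, 0.001]
ft_force: [-0.9, -0.0, -3.7]
gripper_width: 31.5
grasp_force: 40.0
t: 27.23
eef_pos: [560.5, -9.6, 54.2]
ee_rot: [0.0, 0.793, 0.609, 0.0]
ft_force: [0.3, 0.1, -3.5]
gripper_width: 31.6
grasp_force: 40.0
```

```bash
python3 -m handwheel '{"offset":[[0,0,0.0005],[0,0,0.001],[0,0,0.0015],[0,0,0.002],[0,0,0.002]],"turn":[[0,0,0],[0,0,0],[0,0,0],[0,0,0],[0,0,0]],"gripper":[0,0,0,0,0]}'
python3 -m handwheel '{"offset":[[0,0,0],[0,0,0],[0,0,0],[0,0,0],[0,0,0]],"turn":[[0,0,0],[0,0,0],[0,0,0],[0,0,0],[0,0,0]],"gripper":[45,45,45,45,45]}'
python3 -m handwheel '{"offset":[[0,0,-0.02],[0,0,-0.05],[0,0,-0.09],[0,0,-0.12],[0,0,-0.14]],"turn":[[0,0,0],[0,0,0],[0,0,0],[0,0,0],[0,0,0]],"gripper":[45,45,45,45,45]}' >/dev/null
python3 - <<'E'
from h import *
go(431.5,-352.5,190,75)
s=pic('top','top8')
# compare the silver insert region with the first picture
a=np.load('pics/top0.npz')['color'][210:250,355:400].astype(int); b=s['color'][210:250,355:400].astype(int)
print('C diff max/mean',abs(a-b).max(),abs(a-b).mean())
E
```

```text
t: 27.65
eef_pos: [560.8, -9.6, 52.7]
ee_rot: [0.0, 0.793, 0.609, 0.0]
ft_force: [-0.3, -0.2, 3.6]
gripper_width: 31.4
grasp_force: 40.0
t: 28.07
eef_pos: [560.4, -9.6, 52.1]
ee_rot: [-0.0, 0.793, 0.609, -0.0]
ft_force: [-0.1, 0.4, -0.3]
gripper_width: 44.9
grasp_force: 0.0
t 28.48 pos [561.   -9.7 195.8] yaw 75.0 w 45.0 g 0.0 F [0.  0.  1.5] q [-0.06 -0.13  1.72 -0.    1.55  0.2 ]
turn [ 0.001  -0.0002  0.0003] before [-0.3647 -0.0367  0.0055] after [-0.3647 -0.0363  0.0058]
C diff max/mean 117 5.37537037037037
```

Run:
```python
from h import *
for f in('top0','top6','top8'):
    s=np.load('pics/'+f+'.npz'); c=s['color'].astype(int)
    m=((c.min(2)>150)&(c.max(2)-c.min(2)<40)); m[:,:320]=0; m[:,405:]=0; m[:150]=0; m[265:]=0
    n,l,st,ce=cv2.connectedComponentsWithStats(m.astype(np.uint8)); print(f,[(st[i,4],ce[i].round(1)) for i in range(1,n) if st[i,4]>8])
crop('top8','c_top8',310,145,410,285-65)
crop('top8','c_top8',320,150,400,260)
```

```text
top0 [(np.int32(73), array([378.4, 231.5]))]
top6 [(np.int32(86), array([378.3, 231.8]))]
top8 [(np.int32(79), array([378.3, 231.5]))]
scale 8.0
scale 5.454545454545454
```

View pics/c_top8.png

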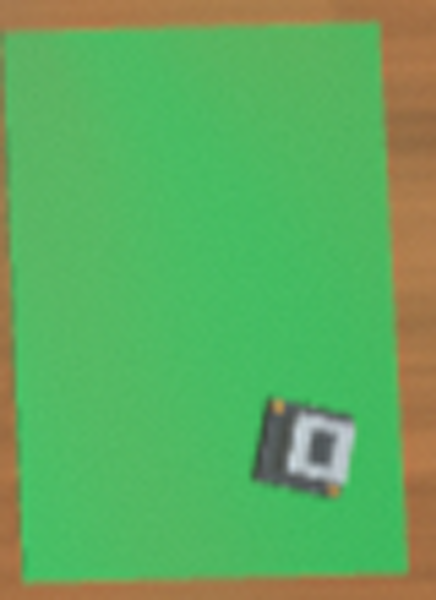

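Only the silver insert is left on the mat, unmoved, with its core at crop (322,448). I'll pick it.

```bash
python3 -m handwheel '{"offset":[[-0.182,-0.018,0],[-0.182,-0.018,0],[-0.182,-0.018,0],[-0.182,-0.018,0],[-0.182,-0.018,0]],"turn":[[0,0,0],[0,0,0],[0,0,0],[0,0,0],[0,0,0]],"gripper":[50,50,50,50,50]}' >/dev/null
python3 -m handwheel '{"offset":[[-0.182,-0.018,0],[-0.182,-0.018,0],[-0.182,-0.018,0],[-0.182,-0.018,0],[-0.182,-0.018,0]],"turn":[[0,0,0],[0,0,0],[0,0,0],[0,0,0],[0,0,0]],"gripper":[50,50,50,50,50]}' >/dev/null
python3 -m handwheel '{"offset":[[0,0,0.03],[0,0,0.06],[0,0,0.09],[0,0,0.1],[0,0,0.1]],"turn":[[0,0,0],[0,0,0],[0,0,0],[0,0,0],[0,0,0]],"gripper":[50,50,50,50,50]}' >/dev/null
python3 - <<'E'
from h import *
s=snapshot('side'); a=np.load('pics/side7.npz')['color'].astype(int)
print('diff of insert C patch', abs(a[148:168,294:312]-s['color'][148:168,294:312]).mean())
go(431.7,-352.3,19.5,75.2)
E
```

```text
diff of insert C patch 2.1694444444444443
t 29.83 pos [ 431.5 -351.8   91.9] yaw 75.1 w 50.2 g 0.0 F [-0.3 -0.5  0.2] q [-0.73 -0.08  1.85 -0.    1.37 -0.47]
turn [-0.0005 -0.0002 -0.0008] before [-0.0005  0.0004  0.0724] after [-0.0005  0.0003  0.0724]
```

```bash
python3 -m handwheel '{"offset":[[0,0,0.02],[0,0,0.04],[0,0,0.06],[0,0,0.071],[0,0,0.072]],"turn":[[0,0,0],[0,0,0],[0,0,0],[0,0,0],[0,0,0]],"gripper":[50,50,50,50,50]}'
python3 -m handwheel '{"offset":[[0,0,0],[0,0,0],[0,0,0],[0,0,0],[0,0,0]],"turn":[[0,0,0],[0,0,0],[0,0,0],[0,0,0],[0,0,0]],"gripper":[0,0,0,0,0]}' 40
python3 -m handwheel '{"offset":[[0,0,0],[0,0,-0.01],[0,0,-0.03],[0,0,-0.06],[0,0,-0.1]],"turn":[[0,0,0],[0,0,0],[0,0,0],[0,0,0],[0,0,0]],"gripper":[0,0,0,0,0]}'
python3 -m handwheel '{"offset":[[0,0,-0.04],[0,0,-0.05],[0,0,-0.05]],"turn":[[0,0,0],[0,0,0],[0,0,0]],"gripper":[0,0,0]}'
python3 -c "
from h import *
go(560,55,172,75)"
```

```text
t: 30.25
eef_pos: [431.7, -351.8, 19.7]
ee_rot: [-0.001, 0.793, 0.609, -0.0]
ft_force: [-0.2, 0.1, -0.4]
gripper_width: 50.1
grasp_force: 0.0
t: 30.67
eef_pos: [432.3, -352.5, 21.6]
ee_rot: [0.001, 0.793, 0.609, 0.0]
ft_force: [-0.1, 0.8, 7.1]
gripper_width: 29.7
grasp_force: 39.9
t: 31.08
eef_pos: [430.6, -351.0, 119.5]
ee_rot: [-0.002, 0.793, 0.609, -0.0]
ft_force: [1.1, 0.2, -3.5]
gripper_width: 29.9
grasp_force: 39.9
t: 31.33
eef_pos: [432.6, -352.8, 174.3]
ee_rot: [0.003, 0.793, 0.609, 0.001]
ft_force: [0.2, -0.6, -2.9]
gripper_width: 29.4
grasp_force: 39.9
t 31.33 pos [ 432.6 -352.8  174.3] yaw 75.0 w 29.4 g 39.9 F [ 0.2 -0.6 -2.9] q [-0.73 -0.13  1.76 -0.    1.51 -0.47]
turn [0.0016 0.0008 0.0003] before [0.4269 0.0179 0.0013] after [0.4269 0.0176 0.0023]
```

```bash
python3 -m handwheel '{"offset":[[0.008,0,0],[0.03,0.001,0],[0.06,0.002,0],[0.09,0.004,0],[0.12,0.005,0]],"turn":[[0,0,0],[0,0,0],[0,0,0],[0,0,0],[0,0,0]],"gripper":[0,0,0,0,0]}' >/dev/null
python3 -m handwheel '{"offset":[[0.03,0.001,0],[0.06,0.002,0],[0.09,0.003,0],[0.12,0.005,0],[0.15,0.006,0]],"turn":[[0,0,0],[0,0,0],[0,0,0],[0,0,0],[0,0,0]],"gripper":[0,0,0,0,0]}' >/dev/null
python3 -m handwheel '{"offset":[[0.03,0.001,0],[0.06,0.002,0],[0.09,0.004,0],[0.11,0.005,0],[0.13,0.006,0]],"turn":[[0,0,0],[0,0,0],[0,0,0],[0,0,0],[0,0,0]],"gripper":[0,0,0,0,0]}' >/dev/null
python3 -m handwheel '{"offset":[[0.015,0,0],[0.022,0.001,0],[0.025,0.001,0],[0.025,0.001,0],[0.025,0.001,0]],"turn":[[0,0,0],[0,0,0],[0,0,0],[0,0,0],[0,0,0]],"gripper":[0,0,0,0,0]}' >/dev/null
python3 -c "
from h import *
go(560,55,56,75)"
```

```text
t 33.0 pos [558.4  53.4 169.4] yaw 75.0 w 29.4 g 39.9 F [-1.6 -0.4 -3.4] q [ 0.05 -0.12  1.75 -0.    1.51  0.31]
turn [-0.0003  0.0002  0.0002] before [0.002  0.0013 0.1134] after [0.0019 0.0012 0.1134]
```

```bash
python3 -m handwheel '{"offset":[[0.001,0.001,0],[0.001,0.001,0.03],[0.001,0.001,0.06],[0.001,0.001,0.09],[0.001,0.001,0.105]],"turn":[[0,0,0],[0,0,0],[0,0,0],[0,0,0],[0,0,0]],"gripper":[0,0,0,0,0]}' >/dev/null
python3 -m handwheel '{"offset":[[0,0,0],[0,0,0],[0,0,0.003],[0,0,0.006],[0,0,0.008]],"turn":[[0,0,0],[0,0,0],[0,0,0],[0,0,0],[0,0,0]],"gripper":[0,0,0,0,0]}'
python3 -m handwheel '{"offset":[[0,0,0.0005],[0,0,0.001],[0,0,0.001]],"turn":[[0,0,0],[0,0,0],[0,0,0]],"gripper":[0,0,0]}'
```

```text
t: 33.83
eef_pos: [560.6, 54.6, 58.1]
ee_rot: [0.0, 0.793, 0.609, 0.001]
ft_force: [-0.1, -0.5, -2.9]
gripper_width: 29.6
grasp_force: 39.9
t: 34.08
eef_pos: [560.1, 54.7, 56.3]
ee_rot: [0.0, 0.793, 0.609, 0.0]
ft_force: [-0.3, 0.5, -3.8]
gripper_width: 30.1
grasp_force: 39.9
```

```bash
python3 -m handwheel '{"offset":[[0,0,0.001],[0,0,0.002],[0,0,0.0025],[0,0,0.003],[0,0,0.003]],"turn":[[0,0,0],[0,0,0],[0,0,0],[0,0,0],[0,0,0]],"gripper":[0,0,0,0,0]}'
python3 -m handwheel '{"offset":[[0,0,0],[0,0,0],[0,0,0],[0,0,0],[0,0,0]],"turn":[[0,0,0],[0,0,0],[0,0,0],[0,0,0],[0,0,0]],"gripper":[45,45,45,45,45]}'
python3 -m handwheel '{"offset":[[0,0,-0.02],[0,0,-0.05],[0,0,-0.09],[0,0,-0.12],[0,0,-0.14]],"turn":[[0,0,0],[0,0,0],[0,0,0],[0,0,0],[0,0,0]],"gripper":[22,22,22,22,22]}'
python3 - <<'E'
from h import *
s=pic('side','side9'); c=s['color'].astype(int)
for n,p in(('A',(560.7,-75,78)),('B',(560.5,-9.6,78)),('C',(560,54.7,78))):
    print(n,proj(s,p).round(1),end=' ')
brass=(c[:,:,0]-c[:,:,2]>70)&(c[:,:,1]-c[:,:,2]>40)&(c[:,:,0]>150); sil=(c.min(2)>140)&(c.max(2)-c.min(2)<30)
for nm,m in(('brass',brass),('sil',sil)):
    m=m.copy(); m[:145]=0;m[235:]=0;m[:,:170]=0;m[:,245:]=0
    n,l,st,ce=cv2.connectedComponentsWithStats(m.astype(np.uint8)); print(nm,[(int(st[i,4]),ce[i].round(1).tolist()) for i in range(1,n) if st[i,4]>15])
go(444.5,-8,120,88.4)
E
```

```text
t: 34.5
eef_pos: [560.3, 54.7, 53.6]
ee_rot: [0.0, 0.793, 0.609, 0.0]
ft_force: [-0.1, 0.3, 2.3]
gripper_width: 29.6
grasp_force: 39.9
t: 34.92
eef_pos: [560.0, 54.7, 53.1]
ee_rot: [-0.0, 0.793, 0.609, -0.0]
ft_force: [0.7, 0.1, 0.2]
gripper_width: 44.6
grasp_force: 0.0
t: 35.33
eef_pos: [560.6, 54.7, 196.9]
ee_rot: [0.001, 0.793, 0.609, 0.001]
ft_force: [0.9, 0.6, -0.5]
gripper_width: 22.5
grasp_force: 0.0
A [253.2 193.3] B [248.2 207.3] C [243.1 222.1] brass [(512, [193.7, 151.1])]
sil [(23, [215.6, 150.6]), (55, [232.7, 154.5]), (24, [171.7, 152.4]), (65, [241.0, 168.1]), (243, [231.9, 228.8])]
t 35.38 pos [561.4  54.7 200. ] yaw 75.0 w 21.9 g 0.0 F [ 0.9 -1.3  3.2] q [ 0.05 -0.13  1.71 -0.    1.55  0.31]
turn [ 0.0021 -0.0004 -0.0742] before [-0.0909 -0.0973  0.0791] after [-0.066  -0.1151  0.08  ]
```

```bash
python3 - <<'E'
from h import *
s=np.load('pics/side9.npz'); c=s['color'].astype(int)
brass=(c[:,:,0]-c[:,:,2]>70)&(c[:,:,1]-c[:,:,2]>60)&(c[:,:,0]>150); sil=(c.min(2)>140)&(c.max(2)-c.min(2)<30)
for nm,m in(('brass',brass),('sil',sil)):
    m=m.copy(); m[:183]=0;m[240:]=0;m[:,:225]=0;m[:,268:]=0
    n,l,st,ce=cv2.connectedComponentsWithStats(m.astype(np.uint8)); print(nm,[(st[i].tolist(),ce[i].round(1).tolist()) for i in range(1,n) if st[i,4]>8])
E
python3 -m handwheel '{"offset":[[0,0,0],[0,0,0]],"turn":[[0,0,-0.074],[0,0,-0.074]],"gripper":[22,22]}' >/dev/null
python3 -m handwheel '{"offset":[[-0.065,-0.115,0],[-0.065,-0.115,0],[-0.065,-0.115,0],[-0.065,-0.115,0],[-0.065,-0.115,0]],"turn":[[0,0,0],[0,0,0],[0,0,0],[0,0,0],[0,0,0]],"gripper":[22,22,22,22,22]}' >/dev/null
python3 -m handwheel '{"offset":[[0,0,0],[0,0,0]],"turn":[[0,0,0],[0,0,0]],"gripper":[22,22]}'>/dev/null
python3 -c "
from h import *
go(444.8,-8,61,88.4)"
```

```text
brass [([251, 190, 7, 8, 33], [254.4, 194.0]), ([243, 205, 10, 8, 51], [247.7, 208.4])]
sil [([225, 210, 43, 30, 445], [244.6, 230.0]), ([265, 231, 3, 9, 17], [266.4, 235.8])]
t 36.13 pos [444.   -6.7 193.1] yaw 88.4 w 22.2 g 0.0 F [-0.4  1.4  0.2] q [-0.07 -0.4   1.95  0.    1.6  -0.04]
turn [ 0.     -0.0001 -0.0001] before [-0.0013  0.0008  0.1321] after [-0.0013  0.0008  0.1321]
```

```bash
python3 -m handwheel '{"offset":[[-0.001,0.001,0.03],[-0.001,0.001,0.06],[-0.001,0.001,0.08],[-0.001,0.001,0.09],[-0.001,0.001,0.09]],"turn":[[0,0,0],[0,0,0],[0,0,0],[0,0,0],[0,0,0]],"gripper":[22,22,22,22,22]}'
python3 -m handwheel '{"offset":[[0,0,0.01],[0,0,0.02],[0,0,0.03],[0,0,0.04],[0,0,0.041]],"turn":[[0,0,0],[0,0,0],[0,0,0],[0,0,0],[0,0,0]],"gripper":[22,22,22,22,22]}'
python3 -m handwheel '{"offset":[[0,0,0],[0,0,0],[0,0,0],[0,0,0],[0,0,0]],"turn":[[0,0,0],[0,0,0],[0,0,0],[0,0,0],[0,0,0]],"gripper":[0,0,0,0,0]}' 20
```

```text
t: 36.55
eef_pos: [443.8, -7.6, 100.8]
ee_rot: [-0.002, 0.717, 0.697, -0.001]
ft_force: [0.1, 0.2, -1.0]
gripper_width: 22.0
grasp_force: 0.0
t: 36.97
eef_pos: [443.5, -8.0, 60.2]
ee_rot: [-0.001, 0.717, 0.697, -0.001]
ft_force: [-0.9, -0.3, -0.0]
gripper_width: 21.8
grasp_force: 0.0
t: 37.38
eef_pos: [444.4, -8.1, 62.5]
ee_rot: [0.0, 0.717, 0.697, 0.0]
ft_force: [1.1, -1.2, 0.3]
gripper_width: 10.5
grasp_force: 20.0
```

```bash
python3 -m handwheel '{"offset":[[0,0.002,0],[0,0.006,0],[0,0.012,0],[0,0.02,0],[0,0.028,0]],"turn":[[0,0,0],[0,0,0],[0,0,0],[0,0,0],[0,0,0]],"gripper":[0,0,0,0,0]}' >/dev/null
python3 -m handwheel '{"offset":[[0,0.009,0],[0,0.018,0],[0,0.027,0],[0,0.036,0],[0,0.045,0]],"turn":[[0,0,0],[0,0,0],[0,0,0],[0,0,0],[0,0,0]],"gripper":[0,0,0,0,0]}'
python3 -m handwheel '{"offset":[[0,0.009,0],[0,0.018,0],[0,0.027,0],[0,0.035,0],[0,0.042,0]],"turn":[[0,0,0],[0,0,0],[0,0,0],[0,0,0],[0,0,0]],"gripper":[0,0,0,0,0]}'
python3 -m handwheel '{"offset":[[0,0.006,0],[0,0.011,0],[0,0.015,0],[0,0.018,0],[0,0.02,0]],"turn":[[0,0,0],[0,0,0],[0,0,0],[0,0,0],[0,0,0]],"gripper":[0,0,0,0,0]}'
```

```text
t: 38.22
eef_pos: [518.6, -9.6, 62.5]
ee_rot: [-0.0, 0.717, 0.697, 0.001]
ft_force: [-2.1, 7.1, 8.9]
gripper_width: 10.4
grasp_force: 20.0
t: 38.63
eef_pos: [560.8, -10.4, 62.5]
ee_rot: [-0.0, 0.717, 0.697, 0.001]
ft_force: [-1.8, 9.2, 8.7]
gripper_width: 10.3
grasp_force: 20.0
t: 39.05
eef_pos: [580.6, -10.8, 62.5]
ee_rot: [-0.0, 0.717, 0.697, 0.001]
ft_force: [-1.0, 11.2, 9.1]
gripper_width: 10.0
grasp_force: 20.0
```

```bash
python3 -m handwheel '{"offset":[[0,0.003,0],[0,0.005,0],[0,0.007,0],[0,0.008,0],[0,0.008,0]],"turn":[[0,0,0],[0,0,0],[0,0,0],[0,0,0],[0,0,0]],"gripper":[0,0,0,0,0]}'
python3 -m handwheel '{"offset":[[0,0.001,0],[0,0.002,0],[0,0.003,0],[0,0.003,0],[0,0.003,0]],"turn":[[0,0,0],[0,0,0],[0,0,0],[0,0,0],[0,0,0]],"gripper":[0,0,0,0,0]}'
```

```text
t: 39.47
eef_pos: [588.6, -10.9, 62.5]
ee_rot: [-0.0, 0.717, 0.697, 0.001]
ft_force: [1.4, 10.4, 6.4]
gripper_width: 10.0
grasp_force: 20.0
t: 39.88
eef_pos: [591.5, -11.0, 62.5]
ee_rot: [-0.0, 0.717, 0.697, 0.001]
ft_force: [0.5, 10.8, 6.8]
gripper_width: 10.3
grasp_force: 20.0
```

```bash
python3 -m handwheel '{"offset":[[0,0.001,0],[0,0.002,0],[0,0.003,0],[0,0.003,0],[0,0.003,0]],"turn":[[0,0,0],[0,0,0],[0,0,0],[0,0,0],[0,0,0]],"gripper":[0,0,0,0,0]}'
```

```text
t: 40.3
eef_pos: [592.5, -11.1, 62.4]
ee_rot: [-0.002, 0.717, 0.697, -0.001]
ft_force: [-20.7, 10.7, 17.1]
gripper_width: 10.0
grasp_force: 20.0
```

```bash
python3 -m handwheel '{"offset":[[0,0,0],[0,0,0],[0,0,0],[0,0,0],[0,0,0]],"turn":[[0,0,0],[0,0,0],[0,0,0],[0,0,0],[0,0,0]],"gripper":[20,20,20,20,20]}'
python3 -m handwheel '{"offset":[[0,-0.002,0],[0,-0.002,-0.01],[0,-0.002,-0.04],[0,-0.002,-0.08],[0,-0.002,-0.12]],"turn":[[0,0,0],[0,0,0],[0,0,0],[0,0,0],[0,0,0]],"gripper":[20,20,20,20,20]}'
python3 -m handwheel '{"offset":[[-0.18,-0.08,-0.05],[-0.18,-0.08,-0.05],[-0.18,-0.08,-0.05],[-0.18,-0.08,-0.05],[-0.18,-0.08,-0.05]],"turn":[[0,0,0],[0,0,0],[0,0,0],[0,0,0],[0,0,0]],"gripper":[20,20,20,20,20]}' >/dev/null
python3 -m handwheel '{"offset":[[-0.15,0,0],[-0.15,0,0],[-0.15,0,0],[-0.15,0,0],[-0.15,0,0]],"turn":[[0,0,0],[0,0,0],[0,0,0],[0,0,0],[0,0,0]],"gripper":[20,20,20,20,20]}' >/dev/null
python3 - <<'E'
from h import *
s=pic('top','top10'); c=s['color'].astype(int); a=np.load('pics/top0.npz')['color'].astype(int)
d=abs(a-c).sum(2)>90
def lum(f,): return None
for nm,(u0,u1,v0,v1) in dict(hammer=(115,160,80,180),jar=(335,370,100,135),unit_gauge=(200,305,60,155),handle=(228,280,160,185),purple=(340,410,265,292)).items(): print(nm,d[v0:v1,u0:u1].sum())
for u in(233,272): # bar/stem profile along columns at the bar
    for n,x in(('0',a),('10',c)): print(u,n,x[150:186,u].sum(1).tolist())
E
```

```text
t: 40.72
eef_pos: [593.3, -12.4, 61.9]
ee_rot: [-0.0, 0.717, 0.697, -0.0]
ft_force: [0.6, 0.3, 0.2]
gripper_width: 20.0
grasp_force: 0.0
t: 41.13
eef_pos: [590.5, -12.3, 183.8]
ee_rot: [-0.0, 0.717, 0.697, -0.0]
ft_force: [0.5, 0.3, 0.4]
gripper_width: 20.2
grasp_force: 0.0
hammer 0
jar 0
unit_gauge 0
handle 376
purple 1644
233 0 [261, 265, 265, 262, 262, 266, 251, 185, 150, 298, 371, 382, 373, 295, 164, 159, 164, 192, 286, 322, 321, 317, 324, 326, 305, 288, 416, 513, 509, 467, 381, 304, 300, 318, 328, 340]
233 10 [269, 271, 272, 267, 269, 260, 260, 289, 361, 394, 396, 334, 216, 171, 167, 182, 293, 350, 350, 340, 328, 325, 339, 353, 466, 537, 532, 490, 400, 314, 310, 308, 315, 333, 342, 354]
272 0 [263, 273, 270, 274, 275, 275, 236, 174, 172, 303, 368, 371, 376, 297, 152, 182, 201, 237, 297, 313, 312, 312, 299, 294, 293, 318, 438, 507, 493, 402, 304, 299, 292, 300, 313, 331]
272 10 [285, 276, 278, 285, 281, 282, 250, 317, 382, 388, 379, 295, 175, 197, 223, 229, 282, 318, 330, 326, 325, 322, 315, 305, 442, 531, 523, 441, 330, 306, 315, 314, 307, 315, 329, 333]
```

The drawer now sits about 4 mm further in than at the start, when a dark gap showed it was slightly ajar; the gap is gone, and the push ended on the stop. One check by code on the canister and bystanders, then I hand in.

Run:
```python
from h import *
a=np.load('pics/top6.npz')['color'].astype(int); c=np.load('pics/top10.npz')['color'].astype(int)
print('canister area changed px',(abs(a-c).sum(2)>90)[175:240,115:180].sum())
b=np.load('pics/side0.npz')['color'].astype(int); s=snapshot('side')['color'].astype(int)
print('purple in side', (abs(b-s).sum(2)>120)[148:186,324:346].sum())
from cell import close_job
print(close_job())
```

```text
canister area changed px 0
purple in side 0
the job is handed in; nothing more can be done
None
```

The job is handed in: the canister stands on the drip mat and all three inserts are in the fully shut drawer. My last camera comparisons showed the hammer, jar, gauge box and purple look-alikes unmoved; I couldn't see the silver insert clearly once it was in the drawer, but it was released in contact with the floor.

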